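# Lay out the paperwork corner of the dining table

## Task

Lay out the table for the accounts. Stand the blue ink-pad tin flat on the table midway between the green cash book and the red receipt book, level with their middles, and stand the rubber stamp upright in the middle of the tin. Lay the calculator face up in the middle of the green cash book, its long sides along the book's long sides, and stand the yellow pencil pot upright behind the red receipt book (on the side away from the robot), centred on the book's width with a gap of about 3 cm between book and pot; leave the mug and the glasses case where they are.

Things in the scene. Friction and masses are not known exactly. Their poses are not given: they have to be found in the camera images.
- cash_book: green closed hardback book with a black band along one long side, lying flat and fixed on the table: 148 mm along its x axis, 105 mm along y, 20 mm thick. Origin at the centre of its underside, z up. Its x axis points away from the robot (within 0.25 rad of world x), y to the robot's left. It may lie left or right of the receipt book, their centres 240 to 260 mm apart.
- receipt_book: red closed hardback book with a white band along one long side, fixed; same size, origin and axes as the cash book: its +x side is the far side from the robot, 74 mm from its centre.
- ink_tin: loose closed ink-pad tin, blue with a thin steel line round it: a flat box 90 mm along x, 58 mm along y, 20 mm high, 80 to 150 g. Origin at the centre of its underside, z up. Flat, rigid top.
- stamp: loose rubber stamp standing upright: a pale wooden block 50 mm along x, 26 mm along y, up to height 22 mm (rubber foot included), with a round dark wooden handle on its middle, 20 to 25 mm in diameter, from height 22 mm to 78 mm (20 mm across between heights 35 and 58 mm). 45 to 80 g. Origin at the centre of its underside, z up.
- calculator: loose pocket calculator lying face up, white with black keys and a green display: 100 mm along x, 56 mm along y, 18 mm thick, 65 to 125 g. Origin at the centre of its underside, z up.
- pencil_pot: loose empty yellow pencil pot, open at the top, 95 mm high, 66 mm in diameter at the rim and slightly narrower at the foot, wall 3 mm, 95 to 180 g, standing upright. Origin at the centre of its underside, z up along its axis.
- mug: white mug, bystander, loose: 82 mm in diameter, 92 mm high, handle on its +y side. Origin at the centre of its underside. Stands at the right edge of the work area; not to be moved.
- glasses_case: black glasses case, bystander, loose: 155 mm along x, 60 mm along y, 36 mm high. Origin at the centre of its underside. Lies at the left edge of the work area; not to be moved.
Not all that is in view belongs to the job. There is more than one size of the pencil_pot; the one meant has the size given above. Leave any pink look-alike of the stamp alone.

How it is judged:
By the outcome, as a careful person would: the job done as asked, in the order asked, and still so for the second after the job is handed in, with the robot touching nothing.
It also fails if it takes over 109 s, if anything falls off the work surface, if the arm or the gripper's body presses on something with over 40 N, if the wrist force passes 120 N, or if a joint passes its speed limit or range.

## Robot

A 6-joint arm with a two-finger parallel gripper is mounted at the origin on the work surface. World frame = base frame: x ahead of the robot, y to its left, z up, the work surface at z = 0. Lengths are in m, angles in rad, forces in N, time in s.
With the tool pointing down it reaches from about 0.35 to 1 m from the base axis. Payload 7.1 kg.
Tool frame: the origin (TCP) lies at the very end of the fingers, on their centre line; the grasp point (between the pads) lies 19 mm behind it; z points along the fingers, y is the line along which they close (so a half turn about z gives the same grasp; the last joint's range is limited). The gripper opens to 85 mm and grips with 20 to 120 N. Pads are 22 mm wide; open, the fingers measure 114 mm over their backs; the gripper's body (76 mm by 85 mm) begins 54 mm behind the grasp point. The pads swing forward as they close: fully open they stand 13 mm farther back than shut.
Start: joints at [1.157, 0.423, 1.63, -0, 1.089, -0.019], TCP at [0.24, 0.577, 0.206] pointing down, gripper open.
Joint ranges: [-3, 3], [-0.9, 2.11], [0.09, 2.58], [-1.31, 4.45], [0.11, 2.69], [-2.54, 2.54]. Speed limits (rad/s): [2.39, 2.39, 3.01, 3.14, 3.14, 3.14].

## Interface

Orientations are given as a unit quaternion [w, x, y, z].
In Python, from bench import get_obs, optics, order gives the robot as it stands.
- The arm moves only by the shell command python3 -m pendant 'ROWS'. ROWS is a JSON object whose one key "increments" holds a list of rows, each an object with "jaw": the finger opening in mm, from 0 to 85.4; "xyz": the shift along the tool's x, y, z in units of 40 mm (1.0 is 40 mm), a list of three; "yaw": the turn about the tool's z in units of 6 degrees (1.0 is 6 degrees). A call has 1 to 12 rows; each row shifts and turns the commanded pose from where the row before left it, along the tool's axes as they then stand; what a row does not reach is not made up. A row lasts 1/8 s, in which the tool goes at most 62.5 mm and 10.7 degrees, less where a joint would pass 70% of its speed; a pose out of reach is approached as far as the arm can. A call is refused whole if a number of a shift passes 1 or a number of a turn 1, either way. A call with a gripper value outside its range is refused whole. The fingers move at their own pace and stop on an object; the grip force is fixed at half the most. Time passes only in rows, so rows that do not move let the fingers close. It gives the time, the measured TCP pose, the force, the opening and the grip force at its end, in the units of the state.
- get_obs(): the state, without advancing time (a new reading comes with each control period).
- optics.grab_frame(name): name is "scene" or "top" or "wrist"; returns the picture (400x640x3 uint8, red, green, blue); there is no depth.
- optics.camera_params(name): a dict with "fx", "fy", "cx", "cy" (pixels), "distortion" ([k1, k2, p1, p2, k3] as OpenCV has them; the pictures are not rectified), "rvec" (rotation vector, rad) and "tvec" (3), from world to camera coordinates, as OpenCV has them. Camera axes: x right, y down, z forward; pixel columns grow to the right and rows downward; lengths in m; the calibration is good to about 2 mm. A picture is of the moment at which its call begins: read the wrist's pose just before it. camera_params takes no time and is no camera call; for the wrist camera it gives the pose at the moment of the call.
- order.hand_in(): hands the job in; it is judged then, once.
The state is a dict: "time": time; "joints": joint angles; "joint_velocities": joint speeds; "tau": joint torques, N m; "ee_pos": TCP position; "ee_rot": TCP orientation; "wrist_force": force on the tool from outside, world axes, zero at the start; "torque": the same for the moment, N m; "opening": finger opening in m; "gripper_force": force on a finger pad.
Only numpy, scipy, OpenCV 4.12 (cv2) and the standard library are available. Lean on these libraries where they do the work, as an engineer would, in place of code of your own. Each camera call takes 0.05 s, during which the arm holds its last target. There are 200 camera calls.

## Working session

There is one attempt and no reset: what is moved stays moved. The work goes in short steps, Python scripts to look and compute and a shell command to move; the robot and the scene stay as the last step left them, time stands still between calls to the robot, and variables do not carry over. Pictures are saved under pics/ and viewed, at most 14 in all, crops included, and the job is handed in when it is done.

```bash
ls; mkdir -p pics; python3 - <<'E'
from bench import get_obs, optics, order
import cv2,numpy as np
o=get_obs();print(o)
for n in("top","scene"):
    cv2.imwrite(f"pics/{n}0.png",cv2.cvtColor(optics.grab_frame(n),cv2.COLOR_RGB2BGR));print(optics.camera_params(n))
E
```

```text
pics
{'time': 0.0, 'joints': array([ 1.15703073e+00,  4.23846388e-01,  1.63070112e+00, -1.12263995e-05,
        1.08861225e+00, -1.89891935e-02]), 'joint_velocities': array([ 1.60934923e-03,  9.47847039e-05,  2.30440266e-04, -4.48264445e-04,
        1.01723536e-03,  1.93896033e-04]), 'tau': array([-1.52337570e-04, -5.57375300e+01, -2.81740934e+01, -1.61638959e-04,
        7.43108103e-03, -1.81185175e-05]), 'ee_pos': array([0.24010891, 0.57639077, 0.2048379 ]), 'ee_rot': array([-1.63367846e-04,  1.96106301e-01,  9.80582329e-01, -7.66348264e-04]), 'wrist_force': array([-0.54300196,  0.78451692,  0.31883528]), 'torque': array([0.02973553, 0.03266294, 0.0177387 ]), 'gripper_force': 0.0, 'opening': 0.08518305383581136}
{'fx': 421.9279809588243, 'fy': 421.9279809588243, 'cx': 319.4308730055305, 'cy': 205.34928176691952, 'distortion': array([-0.07837981,  0.        ,  0.        ,  0.        ,  0.        ]), 'rvec': array([ 2.13893886, -2.18330967,  0.13023917]), 'tvec': array([0.0101383 , 0.52548961, 1.41237781])}
{'fx': 497.8687106166144, 'fy': 497.8687106166144, 'cx': 316.14153351885756, 'cy': 191.6402352199589, 'distortion': array([-0.00847733,  0.        ,  0.        ,  0.        ,  0.        ]), 'rvec': array([ 1.14534389,  2.17788346, -1.09263884]), 'tvec': array([ 0.27960679, -0.23914818,  1.86420798])}
```

View pics/top0.png

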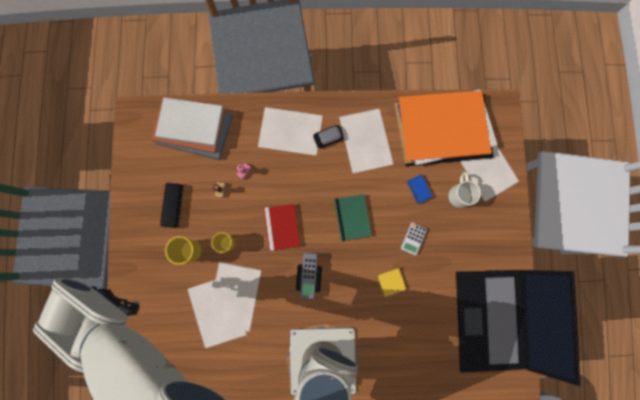

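View pics/scene0.png

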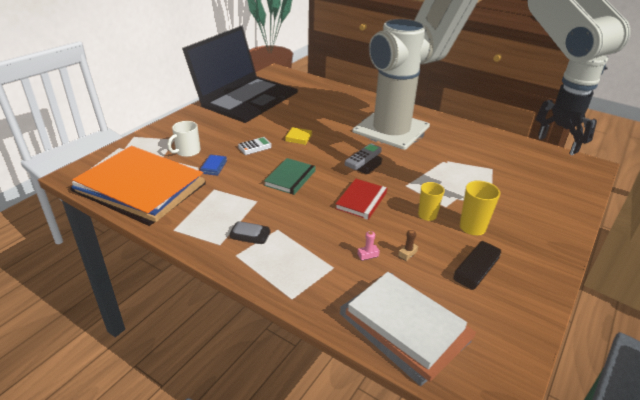

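The top view shows: red book (283,227), green book (354,217), blue tin (420,189), white calculator (414,239), stamp (220,188) with the pink one at (244,170), and yellow pots at (222,242) and the larger (181,250). The mug is at (464,190) and the case at (172,205).

```bash
cat > h.py <<'E'
import numpy as np, cv2
from scipy.spatial.transform import Rotation as Ro
from bench import get_obs, optics
def cam(n):
    p=optics.camera_params(n); K=np.array([[p['fx'],0,p['cx']],[0,p['fy'],p['cy']],[0,0,1.]])
    return K,np.array(p['distortion']),np.array(p['rvec']),np.array(p['tvec'])
def back(c,uv,z):
    """pixels -> world points on plane height z"""
    K,d,r,t=c; R=cv2.Rodrigues(r)[0]
    q=cv2.undistortPoints(np.float64(uv).reshape(-1,1,2),K,d).reshape(-1,2)
    D=np.c_[q,np.ones(len(q))]@R; C=-R.T@t
    return C+D*((z-C[2])/D[:,2])[:,None]
def proj(c,P): return cv2.projectPoints(np.float64(P).reshape(-1,1,3),c[2],c[3],c[0],c[1])[0].reshape(-1,2)
def grab(n,name=None):
    c=cam(n); im=cv2.cvtColor(optics.grab_frame(n),cv2.COLOR_RGB2BGR)
    if name: cv2.imwrite(f'pics/{name}.png',im)
    return c,im
def blobs(im,lo,hi,amin=30):
    m=cv2.inRange(cv2.cvtColor(im,cv2.COLOR_BGR2HSV),np.array(lo),np.array(hi))
    n,l,s,ct=cv2.connectedComponentsWithStats(m)
    return [(s[i,4],ct[i],(l==i).astype(np.uint8)) for i in range(1,n) if s[i,4]>=amin]
def rect(c,m,z):
    """min-area rectangle of mask on plane z: centre, long, short, yaw of long side (deg, from world x)"""
    cn=max(cv2.findContours(m,0,cv2.CHAIN_APPROX_NONE)[0],key=cv2.contourArea).reshape(-1,2)
    P=back(c,cn,z)[:,:2]; (x,y),(w,h),a=cv2.minAreaRect(np.float32(P*1000))
    if h>w: w,h,a=h,w,a+90
    return np.round([x,y,w,h,(a+90)%180-90],1)
def boxfit(c,m,dims,x0):
    """fit pose x,y,yaw of box (dims, underside at z0=x0[3]) silhouette to mask by IoU (Nelder-Mead)"""
    from scipy.optimize import minimize
    L,W,H=dims; S=4
    ys,xs=np.nonzero(m); x1,y1=xs.min()-25,ys.min()-25
    sub=m[max(y1,0):ys.max()+25,max(x1,0):xs.max()+25]; o=np.array([max(x1,0),max(y1,0)])
    big=cv2.resize(sub,None,fx=S,fy=S,interpolation=cv2.INTER_LINEAR)
    big=cv2.resize(sub.astype(np.float32),None,fx=S,fy=S)>.5
    B=np.array([[a*L/2,b*W/2,x0[3]+h] for a in(-1,1) for b in(-1,1) for h in(0,H)])
    def f(v):
        a=v[2]/10; R=np.array([[np.cos(a),-np.sin(a)],[np.sin(a),np.cos(a)]])
        P=B.copy(); P[:,:2]=P[:,:2]@R.T+v[:2]/100
        uv=(proj(c,P)-o+.5)*S-.5
        g=np.zeros(big.shape,np.uint8); cv2.fillConvexPoly(g,cv2.convexHull(np.round(uv*16).astype(np.int32)),1,shift=4)
        return 1-(big&(g>0)).sum()/max(1,(big|(g>0)).sum())
    v0=np.array([x0[0]*100,x0[1]*100,x0[2]*10])
    r=minimize(f,v0,method='Nelder-Mead',options=dict(initial_simplex=v0+np.r_[np.zeros((1,3)),np.eye(3)*.8]))
    return np.round([r.x[0]*10,r.x[1]*10,np.degrees(r.x[2]/10),1-r.fun],3)
def go(xyz,yawdeg=None):
    """increments (units) from current pose to TCP target; yawdeg= world direction wanted of tool y (mod 180)"""
    o=get_obs(); q=o['ee_rot']; R=Ro.from_quat([q[1],q[2],q[3],q[0]]).as_matrix()
    d=R.T@(np.array(xyz)-o['ee_pos'])/.04
    ty=np.degrees(np.arctan2(R[1,1],R[0,1])); out=[np.round(d,2)]
    if yawdeg is not None:
        dy=-((yawdeg-ty+90)%180-90); out.append(('yaw',round(dy/6,2),'cur',round(ty,1),'j6',round(float(o['joints'][5]),2)))
    return out
E
python3 - <<'E'
from h import *
c,im=grab('top')
print(np.linalg.norm(c[3]))
for nm,lo,hi,z in [('red',(0,150,60),(8,255,255),.02),('red2',(172,150,60),(180,255,255),.02),('green',(60,70,20),(90,255,200),.02),('blue',(105,150,50),(125,255,255),.02),('yel',(22,120,60),(34,255,255),.095),('pink',(140,40,80),(175,255,255),.05),('white',(0,0,150),(180,60,255),.018)]:
    for a,ct,m in blobs(im,lo,hi,60):
        if 110<ct[0]<520 and 100<ct[1]<300: print(nm,a,ct.round(),rect(c,m,z))
print(back(c,[[464,190],[172,205],[220,188]],.0).round(3))
big=cv2.resize(im[130:310,150:500],None,fx=2.2,fy=2.2,interpolation=cv2.INTER_CUBIC);cv2.imwrite('pics/top_c.png',big)
E
```

```text
1.5070013886701912
red 1144 [285. 226.] [457.3 119.6 151.8  89.9   7.2]
green 1061 [354. 217.] [ 484.4 -117.7  140.7   90.1    8.6]
green 89 [307. 289.] [243.2  45.5  33.4  30.4  -1.1]
blue 342 [420. 189.] [ 578.4 -350.6   82.6   51.7   22.2]
yel 310 [222. 243.] [402.  316.7  67.8  57.7  62.8]
yel 685 [182. 250.] [376.9 448.4 109.5  83.8  71.1]
yel 472 [392. 282.] [ 265.  -226.7   73.6   68.6  -72.3]
pink 111 [243. 171.] [649.6 257.4  48.4  32.2 -45.2]
white 2391 [188. 121.] [841.9 463.1 218.  149.4  79.8]
white 2294 [289. 131.] [795.4  98.3 209.3 147.2  79.9]
white 2345 [366. 141.] [ 755.7 -168.6  208.4  147.4   11.4]
white 136 [491. 132.] [ 794.4 -619.9  128.3   20.4    6.9]
white 1771 [484. 178.] [ 613.6 -562.1  259.   152.4  -69.6]
white 62 [424. 161.] [ 677.5 -379.    79.3   12.5  -85.2]
white 138 [269. 229.] [451.  174.6 149.6  10.9   7.2]
white 200 [409. 243.] [ 401.4 -317.4   90.3   58.4  -25.3]
[[ 0.574 -0.514  0.   ]
 [ 0.541  0.519  0.   ]
 [ 0.598  0.349  0.   ]]
```

View pics/top_c.png

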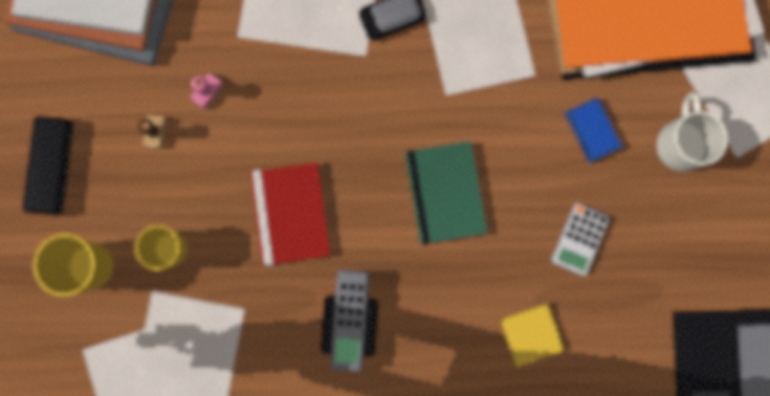

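```bash
python3 -m pendant '{"increments":[{"jaw":85,"xyz":[-0.9,-0.92,-0.42],"yaw":0},{"jaw":85,"xyz":[-0.9,-0.92,-0.42],"yaw":0},{"jaw":85,"xyz":[-0.9,-0.92,-0.42],"yaw":0},{"jaw":85,"xyz":[-0.9,-0.92,-0.42],"yaw":0},{"jaw":85,"xyz":[-0.9,-0.92,-0.42],"yaw":0},{"jaw":85,"xyz":[-0.9,-0.92,-0.42],"yaw":0},{"jaw":85,"xyz":[-0.9,-0.92,-0.42],"yaw":0},{"jaw":85,"xyz":[-0.9,-0.92,-0.42],"yaw":0},{"jaw":85,"xyz":[-0.9,-0.92,-0.42],"yaw":0},{"jaw":85,"xyz":[-0.9,-0.92,-0.42],"yaw":0},{"jaw":85,"xyz":[-0.9,-0.92,-0.42],"yaw":0},{"jaw":85,"xyz":[-0.9,-0.92,-0.42],"yaw":0}]}'
python3 -m pendant '{"increments":[{"jaw":85,"xyz":[0,0,0],"yaw":1},{"jaw":85,"xyz":[0,0,0],"yaw":1},{"jaw":85,"xyz":[0,0,0],"yaw":1},{"jaw":85,"xyz":[0,0,0],"yaw":1},{"jaw":85,"xyz":[0,0,0],"yaw":1},{"jaw":85,"xyz":[0,0,0],"yaw":1},{"jaw":85,"xyz":[0,0,0],"yaw":1},{"jaw":85,"xyz":[0,0,0],"yaw":1},{"jaw":85,"xyz":[0,0,0],"yaw":1},{"jaw":85,"xyz":[0,0,0],"yaw":1},{"jaw":85,"xyz":[0,0,0],"yaw":1},{"jaw":85,"xyz":[0,0,0],"yaw":0}]}'
python3 -m pendant '{"increments":[{"jaw":85,"xyz":[0,0,0],"yaw":1},{"jaw":85,"xyz":[0,0,0],"yaw":1},{"jaw":85,"xyz":[0,0,0],"yaw":1},{"jaw":85,"xyz":[0,0,0],"yaw":1},{"jaw":85,"xyz":[0,0,0],"yaw":1},{"jaw":85,"xyz":[0,0,0],"yaw":1},{"jaw":85,"xyz":[0,0,0],"yaw":1},{"jaw":85,"xyz":[0,0,0],"yaw":1},{"jaw":85,"xyz":[0,0,0],"yaw":1},{"jaw":85,"xyz":[0,0,0],"yaw":1},{"jaw":85,"xyz":[0,0,0],"yaw":1},{"jaw":85,"xyz":[0,0,0],"yaw":0}]}'
python3 - <<'E'
from h import *
o=get_obs();print(o['time'],o['ee_pos'],o['joints'],go([.578,-.35,.2],-67.8))
c,im=grab('wrist','w1')
c2,i2=grab('top')
b=[x for x in blobs(i2,(105,150,50),(125,255,255),60)if 390<x[1][0]<450][0]
print(boxfit(c2,b[2],(.09,.058,.02),(.578,-.35,.38,0)))
E
```

```text
time: 1.65
ee_pos: [0.4694, 0.0014, 0.4078]
ee_rot: [0.0, 0.196, 0.981, 0.0]
wrist_force: [0.3, 1.1, 0.2]
opening: 0.085
gripper_force: 0.0
time: 3.15
ee_pos: [0.4691, 0.0031, 0.407]
ee_rot: [-0.0, 0.698, 0.716, -0.0]
wrist_force: [-0.6, 0.3, -1.0]
opening: 0.0848
gripper_force: 0.0
time: 4.65
ee_pos: [0.4692, 0.0031, 0.4071]
ee_rot: [-0.0, 0.975, 0.221, -0.0]
wrist_force: [0.7, -0.3, -0.2]
opening: 0.0849
gripper_force: 0.0
4.65 [0.46917187 0.00313107 0.40712161] [-1.86944733e-02 -1.89557066e-03  1.70688294e+00  2.86908755e-06
  1.43682970e+00  1.10638765e+00] [array([-1.35,  9.14,  5.18]), ('yaw', np.float64(0.56), 'cur', np.float64(-64.5), 'j6', 1.11)]
[ 580.442 -351.914   25.63     0.731]
```

View pics/w1.png

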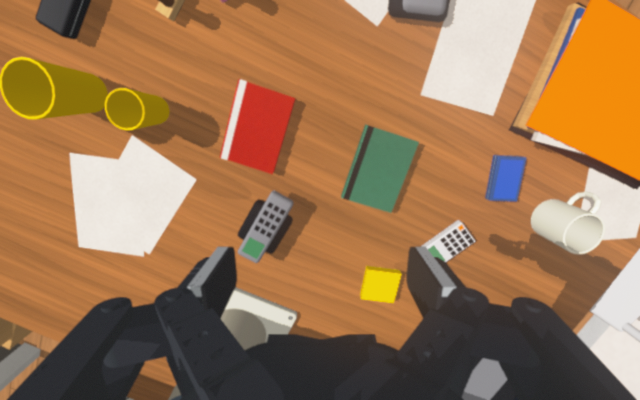

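Wrist view from above shows everything: red book (258,126), green book (382,168), tin (506,178), calculator (448,243), pots (125,108) and a larger one at (27,88), mug (567,225).

```bash
cat > meas.py <<'E'
from h import *
def band(im,rois,box):
    hsv=cv2.cvtColor(im,cv2.COLOR_BGR2HSV); m=np.zeros(im.shape[:2],np.uint8)
    for lo,hi in rois: m|=cv2.inRange(hsv,np.array(lo),np.array(hi))
    k=np.zeros_like(m); x1,y1,x2,y2=box; k[y1:y2,x1:x2]=m[y1:y2,x1:x2]
    k=cv2.morphologyEx(k,cv2.MORPH_OPEN,np.ones((2,2)))
    k=cv2.morphologyEx(k,cv2.MORPH_CLOSE,np.ones((5,5)))
    n,l,s,_=cv2.connectedComponentsWithStats(k); 
    return (l==1+np.argmax(s[1:,4])).astype(np.uint8)
RED=[((0,170,60),(6,255,255)),((172,150,60),(180,255,255)),((0,0,150),(180,60,255))]
GRN=[((50,60,30),(95,255,255)),((0,0,0),(180,120,60))]
BLU=[((100,90,40),(130,255,255))]
E
python3 - <<'E'
from meas import *
im=cv2.imread('pics/w1.png'); c=cam('wrist')
ov=im.copy()
for n,r,b,d,x0 in [('red',RED,(210,70,305,185),(.148,.105,.02),(.458,.126,.13,0)),('grn',GRN,(335,115,425,220),(.148,.105,.02),(.483,-.117,.14,0)),('tin',BLU,(475,140,535,210),(.09,.058,.02),(.58,-.35,.4,0)),('calc',[((0,0,120),(180,70,255)),((50,60,30),(95,255,255)),((0,0,0),(180,255,50))],(433,215,480,270),(.1,.056,.018),(.4,-.32,-.43,0))]:
    m=band(im,r,b); 
    f=boxfit(c,m,d,x0);print(n,m.sum(),f,rect(c,m,.02))
    ov[cv2.Canny(m*255,50,100)>0]=(255,255,0)
cv2.imwrite('pics/ov1.png',cv2.resize(ov[50:300,180:560],None,fx=2.1,fy=2.1))
for a,ct,m in blobs(im,(22,100,50),(36,255,255),60):
    print('yel',a,ct.round(),rect(c,m,.095))
E
```

```text
red 4512 [454.346 125.333   7.35    0.957] [454.2 124.9 148.2 103.6   7. ]
grn 3389 [ 483.485 -126.656    8.615    0.797] [ 483.8 -124.   144.6   89.1    8.2]
tin 1261 [ 579.499 -361.421   20.335    0.803] [ 577.5 -351.7   86.9   61.3   22.8]
calc 1181 [ 405.299 -328.406  -23.152    0.822] [ 403.8 -321.6  108.9   71.5  -19.2]
yel 7092 [74. 95.] [395.8 391.4 283.4  95.7 -72. ]
yel 1199 [380. 284.] [ 300.5 -201.4   72.4   68.6   17. ]
```

View pics/ov1.png

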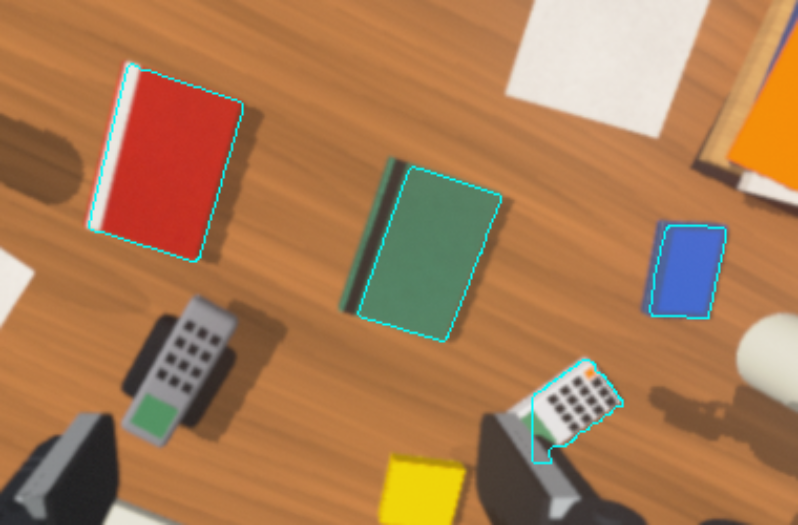

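```bash
python3 -m pendant '{"increments":[{"jaw":85,"xyz":[-0.13,0.91,0.5],"yaw":0.06},{"jaw":85,"xyz":[-0.13,0.91,0.5],"yaw":0.06},{"jaw":85,"xyz":[-0.13,0.91,0.5],"yaw":0.06},{"jaw":85,"xyz":[-0.13,0.91,0.5],"yaw":0.06},{"jaw":85,"xyz":[-0.13,0.91,0.5],"yaw":0.06},{"jaw":85,"xyz":[-0.13,0.91,0.5],"yaw":0.06},{"jaw":85,"xyz":[-0.13,0.91,0.5],"yaw":0.06},{"jaw":85,"xyz":[-0.13,0.91,0.5],"yaw":0.06},{"jaw":85,"xyz":[-0.13,0.91,0.5],"yaw":0.06},{"jaw":85,"xyz":[-0.13,0.91,0.5],"yaw":0.06},{"jaw":85,"xyz":[0,0,0],"yaw":0}]}'
python3 - <<'E'
from h import *
c,im=grab('wrist','w2')
for a,ct,m in blobs(im,(100,130,40),(130,255,255),500): print('tin',a,ct.round(),rect(c,m,.02))
print(go([.578,-.352,.003],-67.5))
E
```

```text
time: 6.12
ee_pos: [0.5675, -0.3525, 0.2048]
ee_rot: [-0.001, 0.982, 0.189, -0.001]
wrist_force: [-0.6, 0.4, 0.5]
opening: 0.0847
gripper_force: 0.0
tin 3016 [324. 162.] [ 579.1 -352.1   85.    53.5   23.1]
[array([0.24, 0.12, 5.07]), ('yaw', np.float64(-0.12), 'cur', np.float64(-68.2), 'j6', 0.62)]
```

View pics/w2.png

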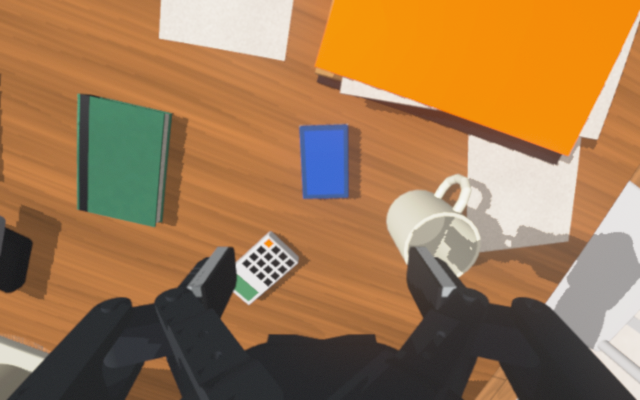

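The tin is at (324,162), centre (0.579,-0.352), yaw 23°. There is clear room to the mug at (435,230). Going down.

```bash
python3 -m pendant '{"increments":[{"jaw":85,"xyz":[0.26,0.12,0.8],"yaw":-0.2},{"jaw":85,"xyz":[0,0,0.8],"yaw":0},{"jaw":85,"xyz":[0,0,0.8],"yaw":0},{"jaw":85,"xyz":[0,0,0.8],"yaw":0},{"jaw":85,"xyz":[0,0,0.8],"yaw":0},{"jaw":85,"xyz":[0,0,0.6],"yaw":0},{"jaw":85,"xyz":[0,0,0.3],"yaw":0},{"jaw":85,"xyz":[0,0,0.15],"yaw":0},{"jaw":85,"xyz":[0,0,0],"yaw":0},{"jaw":85,"xyz":[0,0,0],"yaw":0}]}'
python3 -m pendant '{"increments":[{"jaw":30,"xyz":[0,0,0],"yaw":0},{"jaw":30,"xyz":[0,0,0],"yaw":0},{"jaw":30,"xyz":[0,0,0],"yaw":0},{"jaw":30,"xyz":[0,0,0],"yaw":0},{"jaw":30,"xyz":[0,0,0],"yaw":0},{"jaw":30,"xyz":[0,0,0],"yaw":0}]}'
```

```text
time: 7.42
ee_pos: [0.5804, -0.3519, 0.0063]
ee_rot: [0.001, 0.98, 0.199, 0.001]
wrist_force: [0.6, -0.3, 0.3]
opening: 0.0849
gripper_force: 0.0
time: 8.18
ee_pos: [0.5798, -0.3515, 0.0052]
ee_rot: [-0.0, 0.98, 0.199, -0.0]
wrist_force: [-0.9, 0.5, 0.2]
opening: 0.0302
gripper_force: 0.0
```

```bash
python3 - <<'E'
from h import *
c,im=grab('wrist','w3')
for a,ct,m in blobs(im,(100,130,40),(130,255,255),300): print('tin',a,ct.round(),rect(c,m,.02))
c,im=grab('top')
for a,ct,m in blobs(im,(105,150,50),(125,255,255),60): print('top',a,ct.round(),rect(c,m,.02))
E
```

```text
tin 11601 [320. 226.] [ 580.1 -352.1   88.2   55.6   23.6]
```

View pics/w3.png

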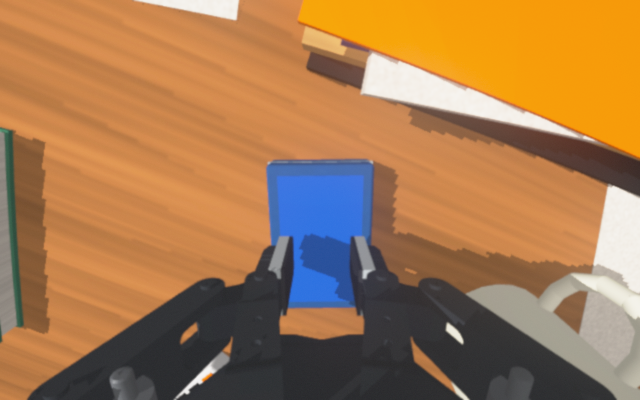

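The picture shows the pads, at (287,240) and (362,240), closed above the tin's top face; the tin has not moved. I'll check how high the tips really are.

```bash
python3 - <<'E'
from h import *
c=cam('wrist');R=cv2.Rodrigues(c[2])[0];C=-R.T@c[3];o=get_obs()
print(c[0][0,0],C,R[2],o['ee_pos'],o['opening'])
# pad tip separation vs height
for z in (.005,.02,.035,.05,.065):
    P=back(c,[[290,237],[357,237],[287,275],[362,275]],z); print(z,np.linalg.norm(P[0]-P[1]).round(4),np.linalg.norm(P[2]-P[3]).round(4),P[:2].mean(0).round(3))
print(proj(c,[o['ee_pos']]),proj(c,[o['ee_pos']+[0,0,.019]]))
E
```

```text
293.4883410790699 [ 0.64498721 -0.32507574  0.17302254] [-0.26004475 -0.11033812 -0.95927172] [ 0.57974698 -0.35149717  0.00521264] 0.02983375371774629
0.005 0.0417 0.0487 [ 0.577 -0.356  0.005]
0.02 0.038 0.0444 [ 0.583 -0.353  0.02 ]
0.035 0.0342 0.04 [ 0.589 -0.35   0.035]
0.05 0.0305 0.0357 [ 0.595 -0.347  0.05 ]
0.065 0.0268 0.0313 [ 0.601 -0.345  0.065]
[[319.4213934  230.60284565]] [[319.21472602 243.9152074 ]]
```

```bash
python3 -m pendant '{"increments":[{"jaw":72,"xyz":[0,0,-0.4],"yaw":0},{"jaw":72,"xyz":[0,0,0],"yaw":0},{"jaw":72,"xyz":[0,0,0],"yaw":0},{"jaw":72,"xyz":[0,0,0.4],"yaw":0},{"jaw":72,"xyz":[0,0,0.1],"yaw":0},{"jaw":72,"xyz":[0,0,0],"yaw":0}]}'
python3 -m pendant '{"increments":[{"jaw":72,"xyz":[0,0,0.06],"yaw":0},{"jaw":72,"xyz":[0,0,0.0],"yaw":0}]}' | egrep 'pos|wrist'
python3 -m pendant '{"increments":[{"jaw":72,"xyz":[0,0,0.06],"yaw":0},{"jaw":72,"xyz":[0,0,0.0],"yaw":0}]}' | egrep 'pos|wrist'
python3 - <<'E'
from h import *
grab('wrist','w4')
E
```

```text
time: 9.02
ee_pos: [0.579, -0.3511, -0.0001]
ee_rot: [-0.001, 0.98, 0.199, -0.001]
wrist_force: [-0.5, 0.0, 1.0]
opening: 0.0718
gripper_force: 0.0
ee_pos: [0.5798, -0.3515, -0.0012]
wrist_force: [-0.0, 0.1, 0.6]
ee_pos: [0.5797, -0.3515, -0.0036]
wrist_force: [-1.4, 0.5, -0.4]
```

View pics/w4.png

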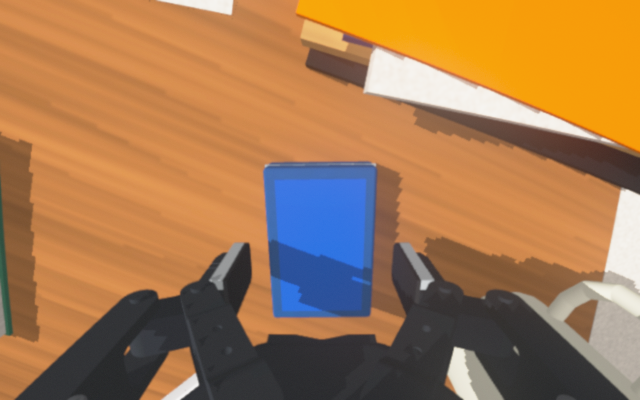

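```bash
cat > ok.py <<'E'
import sys
from bench import get_obs
o=get_obs(); print(round(o['time'],2),o['ee_pos'].round(4),o['wrist_force'].round(1))
sys.exit(abs(o['wrist_force'][2])>4)
E
python3 -m pendant '{"increments":[{"jaw":72,"xyz":[0,0,0.06],"yaw":0},{"jaw":72,"xyz":[0,0,0],"yaw":0}]}' >/dev/null && python3 ok.py && 
python3 -m pendant '{"increments":[{"jaw":72,"xyz":[0,0,0.06],"yaw":0},{"jaw":72,"xyz":[0,0,0],"yaw":0}]}' >/dev/null && python3 ok.py && 
python3 -m pendant '{"increments":[{"jaw":72,"xyz":[0,0,0.06],"yaw":0},{"jaw":72,"xyz":[0,0,0],"yaw":0}]}' >/dev/null && python3 ok.py && 
python3 -m pendant '{"increments":[{"jaw":72,"xyz":[0,0,0.06],"yaw":0},{"jaw":72,"xyz":[0,0,0],"yaw":0}]}' >/dev/null && python3 ok.py && 
python3 -m pendant '{"increments":[{"jaw":72,"xyz":[0,0,0.06],"yaw":0},{"jaw":72,"xyz":[0,0,0],"yaw":0}]}' >/dev/null && python3 ok.py
```

```text
9.82 [ 0.5796 -0.3514 -0.0062] [-0.2  0.2 -0.7]False
```

```bash
sed -i 's/sys.exit(\(.*\))$/sys.exit(int(\1))/' ok.py
python3 -m pendant '{"increments":[{"jaw":72,"xyz":[0,0,0.06],"yaw":0},{"jaw":72,"xyz":[0,0,0],"yaw":0}]}' >/dev/null && python3 ok.py && 
python3 -m pendant '{"increments":[{"jaw":72,"xyz":[0,0,0.06],"yaw":0},{"jaw":72,"xyz":[0,0,0],"yaw":0}]}' >/dev/null && python3 ok.py && 
python3 -m pendant '{"increments":[{"jaw":72,"xyz":[0,0,0.06],"yaw":0},{"jaw":72,"xyz":[0,0,0],"yaw":0}]}' >/dev/null && python3 ok.py && 
python3 -m pendant '{"increments":[{"jaw":72,"xyz":[0,0,0.06],"yaw":0},{"jaw":72,"xyz":[0,0,0],"yaw":0}]}' >/dev/null && python3 ok.py
```

```text
10.07 [ 0.5796 -0.3514 -0.0086] [-0.3  0.4  0.7]
10.32 [ 0.5796 -0.3514 -0.0111] [1.4 0.1 0.8]
10.57 [ 0.5796 -0.3514 -0.0134] [ 0.7 -1.1  0.5]
10.82 [ 0.5796 -0.3514 -0.0158] [-0.5  0.2  1. ]
```

```bash
python3 -m pendant '{"increments":[{"jaw":62,"xyz":[0,0,0],"yaw":0},{"jaw":62,"xyz":[0,0,0],"yaw":0}]}' >/dev/null && python3 ok.py && python3 -m pendant '{"increments":[{"jaw":45,"xyz":[0,0,0],"yaw":0},{"jaw":45,"xyz":[0,0,0],"yaw":0},{"jaw":45,"xyz":[0,0,0],"yaw":0}]}'
```

```text
11.07 [ 0.5798 -0.3516 -0.0155] [-0.4  0.7 -0. ]
time: 11.45
ee_pos: [0.5801, -0.3517, -0.0149]
ee_rot: [0.0, 0.98, 0.199, 0.0]
wrist_force: [-0.7, 0.4, 5.8]
opening: 0.0556
gripper_force: 64.0
```

```bash
python3 -m pendant '{"increments":[{"jaw":45,"xyz":[0,0,-0.3],"yaw":0},{"jaw":45,"xyz":[0,0,-0.8],"yaw":0},{"jaw":45,"xyz":[0,0,-0.9],"yaw":0},{"jaw":45,"xyz":[0,0,-0.9],"yaw":0},{"jaw":45,"xyz":[0,0,-0.9],"yaw":0},{"jaw":45,"xyz":[0,0,-0.2],"yaw":0},{"jaw":45,"xyz":[0,0,0],"yaw":0}]}'
python3 - <<'E'
from h import *
print(go([.4685,.0045,.145],-82.1))
c,im=grab('wrist','w5')
E
```

```text
time: 12.32
ee_pos: [0.5796, -0.3514, 0.1443]
ee_rot: [0.0, 0.98, 0.199, 0.0]
wrist_force: [0.1, 0.2, -2.7]
opening: 0.0556
gripper_force: 64.0
[array([ 0.92, -9.28, -0.02]), ('yaw', np.float64(2.51), 'cur', np.float64(-67.0), 'j6', 0.61)]
```

View pics/w5.png

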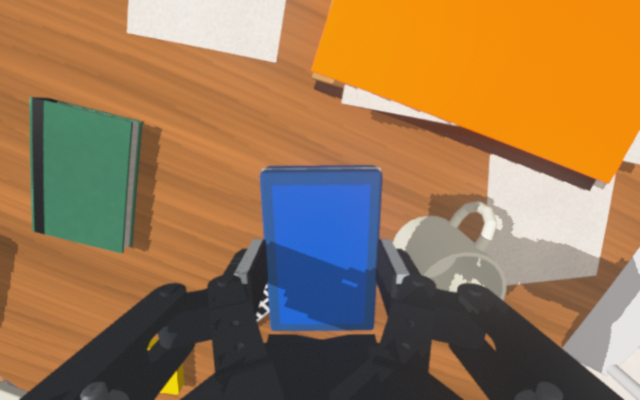

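```bash
python3 -m pendant '{"increments":[{"jaw":45,"xyz":[0.09,-0.93,0],"yaw":0},{"jaw":45,"xyz":[0.09,-0.93,0],"yaw":0},{"jaw":45,"xyz":[0.09,-0.93,0],"yaw":0},{"jaw":45,"xyz":[0.09,-0.93,0],"yaw":0},{"jaw":45,"xyz":[0.09,-0.93,0],"yaw":0},{"jaw":45,"xyz":[0.09,-0.93,0],"yaw":0},{"jaw":45,"xyz":[0.09,-0.93,0],"yaw":0},{"jaw":45,"xyz":[0.09,-0.93,0],"yaw":0},{"jaw":45,"xyz":[0.09,-0.93,0],"yaw":0},{"jaw":45,"xyz":[0.09,-0.93,0],"yaw":0},{"jaw":45,"xyz":[0,0,0],"yaw":0}]}'
python3 -m pendant '{"increments":[{"jaw":45,"xyz":[0,0,0],"yaw":0.85},{"jaw":45,"xyz":[0,0,0],"yaw":0.85},{"jaw":45,"xyz":[0,0,0],"yaw":0.8},{"jaw":45,"xyz":[0,0,0],"yaw":0},{"jaw":45,"xyz":[0,0,0],"yaw":0}]}'
python3 - <<'E'
from h import *
print(go([.4685,.0045,.0],-82.1))
c,im=grab('wrist','w6')
p=optics.camera_params('wrist');np.save('w6c.npy',np.r_[c[2],c[3]])
E
```

```text
time: 13.75
ee_pos: [0.4655, 0.0067, 0.1429]
ee_rot: [-0.001, 0.98, 0.201, -0.002]
wrist_force: [0.1, -0.2, -1.2]
opening: 0.0559
gripper_force: 64.1
time: 14.38
ee_pos: [0.4675, 0.0046, 0.1439]
ee_rot: [0.0, 0.998, 0.07, -0.001]
wrist_force: [-0.6, 0.3, -0.5]
opening: 0.0558
gripper_force: 64.1
[array([0.03, 0.01, 3.6 ]), ('yaw', np.float64(0.02), 'cur', np.float64(-82.0), 'j6', 1.41)]
```

View pics/w6.png

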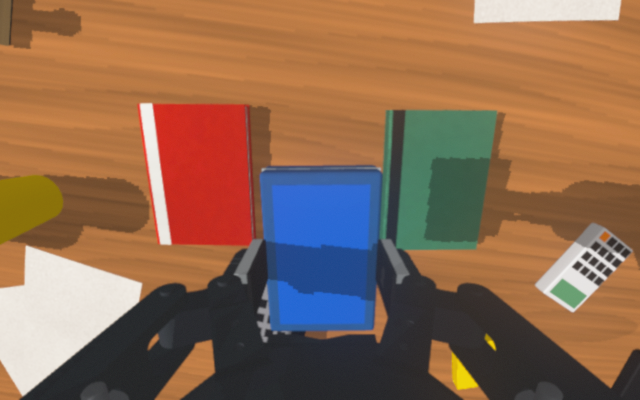

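```bash
python3 - <<'E'
from meas import *
im=cv2.imread('pics/w6.png'); K,d,_,_=cam('wrist'); v=np.load('w6c.npy'); c=(K,d,v[:3],v[3:])
hsv=cv2.cvtColor(im,cv2.COLOR_BGR2HSV)
for y in (130,215):
    print(y,[tuple(int(q) for q in hsv[y,x]) for x in (*range(240,262,2),)],'\n',[tuple(int(q) for q in hsv[y,x]) for x in range(380,408,2)],'\n',[tuple(int(q) for q in hsv[y,x]) for x in range(476,500,2)])
# hand-picked top-face corners: far-left, far-right, near-right, near-left
B={'red':[(139,103),(249,104),(253,244),(160,244)],'grn':[(388,110),(497,111),(476,249),(386,248)]}
for n,q in B.items():
    P=back(c,q,.02)[:,:2]*1000; L=np.linalg.norm(np.diff(P[[0,1,2,3,0]],axis=0),axis=1)
    x=P[0]+P[1]-P[2]-P[3]
    print(n,P.mean(0).round(1),L.round(1),np.degrees(np.arctan2(x[1],x[0])).round(1))
print(get_obs()['ee_pos'])
ov=im.copy()
cv2.imwrite('pics/w6z.png',cv2.resize(ov[95:260,130:510],None,fx=2.1,fy=2.1,interpolation=cv2.INTER_CUBIC))
E
```

```text
130 [(2, 213, 199), (2, 212, 198), (2, 211, 195), (3, 145, 146), (3, 160, 134), (7, 182, 119), (12, 151, 118), (13, 148, 119), (13, 150, 119), (13, 154, 119), (13, 149, 120)] 
 [(14, 153, 167), (14, 154, 166), (18, 113, 138), (66, 73, 112), (71, 88, 128), (72, 93, 145), (66, 55, 93), (13, 46, 66), (8, 43, 65), (13, 48, 64), (15, 48, 64), (15, 49, 63), (70, 75, 106), (71, 92, 128)] 
 [(71, 90, 127), (72, 89, 126), (71, 90, 125), (71, 89, 126), (71, 87, 126), (70, 88, 127), (70, 88, 128), (70, 88, 127), (70, 86, 128), (36, 71, 112), (14, 146, 126), (14, 146, 126)]
215 [(2, 208, 196), (2, 210, 197), (2, 208, 196), (1, 209, 196), (1, 205, 195), (1, 171, 163), (1, 134, 129), (4, 170, 123), (12, 143, 130), (13, 146, 131), (12, 135, 130)] 
 [(98, 121, 105), (80, 108, 116), (79, 112, 130), (80, 106, 115), (101, 73, 66), (109, 67, 61), (109, 65, 63), (107, 59, 61), (105, 59, 61), (78, 97, 100), (77, 111, 129), (76, 109, 129), (77, 108, 128), (76, 108, 128)] 
 [(68, 78, 91), (68, 76, 91), (61, 59, 90), (16, 128, 112), (14, 148, 121), (13, 148, 121), (14, 143, 121), (13, 145, 121), (13, 145, 121), (13, 147, 120), (14, 147, 120), (14, 147, 118)]
red [455.8 127. ] [107.  145.8 103.4 148.5] 6.6
grn [ 484.  -114.8] [106.6 146.9 100.6 145.1] 9.6
[0.46750885 0.0047245  0.14400432]
```

View pics/w6z.png

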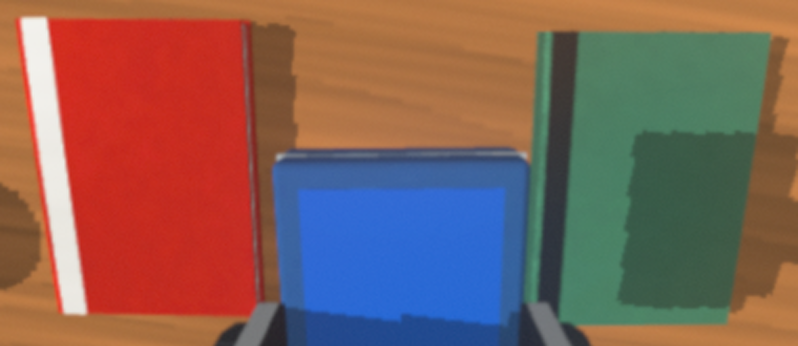

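```bash
python3 - <<'E'
from meas import *
from scipy.optimize import least_squares
K,d,_,_=cam('wrist'); v=np.load('w6c.npy'); c=(K,d,v[:3],v[3:])
B={'red':[(138.6,103.1),(246.7,105),(253.8,245),(159.5,245)],'grn':[(390,110.2),(497.1,110.2),(476.7,249.3),(386,249)]}
S=np.array([[74,52.5],[74,-52.5],[-74,-52.5],[-74,52.5]])
out=[]
for n,q in B.items():
    P=back(c,q,.02)[:,:2]*1000
    def f(v):
        a=v[2]; return ((S@np.array([[np.cos(a),np.sin(a)],[-np.sin(a),np.cos(a)]])+v[:2])-P).ravel()
    r=least_squares(f,[470,0,.13]); out.append(r.x); print(n,r.x[:2].round(1),np.degrees(r.x[2]).round(2),r.fun.round(1))
m=(out[0]+out[1])/2; print('mid',m, 'dist',np.linalg.norm(out[0][:2]-out[1][:2]))
# tin in hand: corners of the top face
T=back(c,[(262,170),(381,168)],.0)  # direction only
print(go([m[0]/1000,m[1]/1000,-.0145],np.degrees(m[2])-90))
E
```

```text
red [454.9 127.5] 7.19 [-0.6 -0.   0.8  0.3 -1.2 -0.3  1.   0. ]
grn [ 483.8 -115.6] 8.96 [ 0.3 -0.4  0.9 -0.6  1.  -1.1 -2.1  2.1]
mid [4.69362697e+02 5.96905305e+00 1.40959348e-01] dist 244.82652634802864
[array([ 0.05, -0.02,  3.96]), ('yaw', np.float64(-0.01), 'cur', np.float64(-82.0), 'j6', 1.42)]
```

Books: red (455,127), green (484,-116), 245 mm apart, as the task says. The tin is held level between them. Lowering it.

```bash
python3 -m pendant '{"increments":[{"jaw":45,"xyz":[0.05,-0.02,0.8],"yaw":0},{"jaw":45,"xyz":[0,0,0.8],"yaw":0},{"jaw":45,"xyz":[0,0,0.8],"yaw":0},{"jaw":45,"xyz":[0,0,0.7],"yaw":0},{"jaw":45,"xyz":[0,0,0.4],"yaw":0},{"jaw":45,"xyz":[0,0,0.3],"yaw":0},{"jaw":45,"xyz":[0,0,0.1],"yaw":0},{"jaw":45,"xyz":[0,0,0],"yaw":0},{"jaw":45,"xyz":[0,0,0],"yaw":0}]}' && python3 ok.py && python3 -m pendant '{"increments":[{"jaw":45,"xyz":[0,0,0.05],"yaw":0},{"jaw":45,"xyz":[0,0,0],"yaw":0}]}' && python3 ok.py;
python3 - <<'E'
from h import *
print(go([.4694,.006,-.0145],-81.9))
E
```

```text
time: 15.55
ee_pos: [0.4701, 0.0061, -0.011]
ee_rot: [0.0, 0.998, 0.07, 0.001]
wrist_force: [-0.5, 0.2, -0.6]
opening: 0.0556
gripper_force: 64.0
15.55 [ 0.4701  0.0061 -0.011 ] [-0.5  0.2 -0.6]
time: 15.8
ee_pos: [0.4697, 0.0061, -0.0134]
ee_rot: [0.0, 0.998, 0.07, 0.0]
wrist_force: [-0.4, 0.1, -1.0]
opening: 0.0554
gripper_force: 64.1
15.8 [ 0.4697  0.0061 -0.0134] [-0.4  0.1 -1. ]
[array([-0.01,  0.  ,  0.03]), ('yaw', np.float64(-0.02), 'cur', np.float64(-82.0), 'j6', 1.42)]
```

```bash
python3 -m pendant '{"increments":[{"jaw":45,"xyz":[0,0,0.04],"yaw":0},{"jaw":45,"xyz":[0,0,0],"yaw":0},{"jaw":72,"xyz":[0,0,0],"yaw":0},{"jaw":72,"xyz":[0,0,0],"yaw":0},{"jaw":72,"xyz":[0,0,0],"yaw":0},{"jaw":72,"xyz":[0,0,-0.3],"yaw":0},{"jaw":72,"xyz":[0,0,-1],"yaw":0},{"jaw":85,"xyz":[0,0,-1],"yaw":0},{"jaw":85,"xyz":[0,0,-1],"yaw":0},{"jaw":85,"xyz":[0,0,-1],"yaw":0},{"jaw":85,"xyz":[0,0,-1],"yaw":0},{"jaw":85,"xyz":[0,0,0],"yaw":0}]}'
python3 - <<'E'
from meas import *
c,im=grab('wrist','w7'); np.save('w7c.npy',np.r_[c[2],c[3]])
for a,ct,m in blobs(im,(100,130,40),(130,255,255),500): print('tin',a,ct.round(),rect(c,m,.02))
m=band(im,RED,(100,50,300,300)); print('red',rect(c,m,.02))
print(go([.6,.35,.2],-60))
E
```

```text
time: 17.3
ee_pos: [0.4716, 0.0061, 0.2005]
ee_rot: [0.0, 0.998, 0.07, 0.004]
wrist_force: [0.9, -0.4, 0.3]
opening: 0.085
gripper_force: 0.0
tin 3139 [321. 174.] [469.8   4.9  86.3  54.2   9.1]
red [454.3 126.6 147.5 108.6   7.1]
[array([ 4.4 , -8.06, -0.02]), ('yaw', np.float64(-3.67), 'cur', np.float64(-82.0), 'j6', 1.42)]
```

View pics/w7.png

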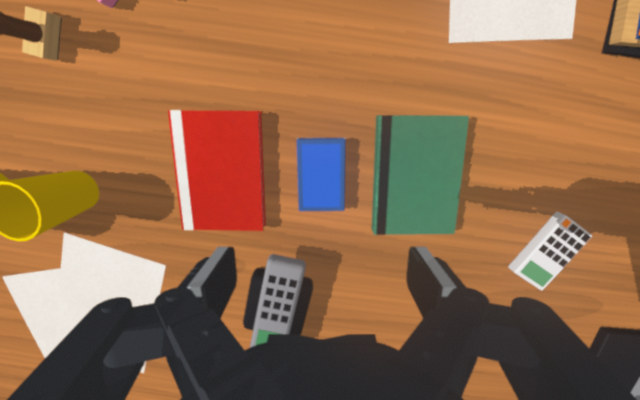

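The tin is at (321,174), 5 mm long-axis yaw-aligned and within about 1 mm of midway. The stamp's block is at (42,33). Moving to it.

```bash
python3 -m pendant '{"increments":[{"jaw":50,"xyz":[0.49,-0.9,0],"yaw":0},{"jaw":50,"xyz":[0.49,-0.9,0],"yaw":0},{"jaw":50,"xyz":[0.49,-0.9,0],"yaw":0},{"jaw":50,"xyz":[0.49,-0.9,0],"yaw":0},{"jaw":50,"xyz":[0.49,-0.9,0],"yaw":0},{"jaw":50,"xyz":[0.49,-0.9,0],"yaw":0},{"jaw":50,"xyz":[0.49,-0.9,0],"yaw":0},{"jaw":50,"xyz":[0.49,-0.9,0],"yaw":0},{"jaw":50,"xyz":[0.49,-0.9,0],"yaw":0}]}' >/dev/null
python3 -m pendant '{"increments":[{"jaw":50,"xyz":[0,0,0],"yaw":-1},{"jaw":50,"xyz":[0,0,0],"yaw":-1},{"jaw":50,"xyz":[0,0,0],"yaw":-1},{"jaw":50,"xyz":[0,0,0],"yaw":-1},{"jaw":50,"xyz":[0,0,0],"yaw":-1},{"jaw":50,"xyz":[0,0,0],"yaw":-1},{"jaw":50,"xyz":[0,0,0],"yaw":-1},{"jaw":50,"xyz":[0,0,0],"yaw":-1},{"jaw":50,"xyz":[0,0,0],"yaw":-1},{"jaw":50,"xyz":[0,0,0],"yaw":-1},{"jaw":50,"xyz":[0,0,0],"yaw":-1},{"jaw":50,"xyz":[0,0,0],"yaw":-1}]}'
python3 -m pendant '{"increments":[{"jaw":50,"xyz":[0,0,0],"yaw":0},{"jaw":50,"xyz":[0,0,0],"yaw":0}]}' >/dev/null
python3 - <<'E'
from meas import *
c,im=grab('wrist','w8'); np.save('w8c.npy',np.r_[c[2],c[3]])
print(go([.6,.35,.2],-10)); print(get_obs()['ee_pos'])
E
```

```text
time: 19.98
ee_pos: [0.5982, 0.3509, 0.1948]
ee_rot: [-0.0, 0.765, 0.644, -0.002]
wrist_force: [-0.0, -0.2, 0.5]
opening: 0.0498
gripper_force: 0.0
[array([-0.03,  0.03, -0.1 ]), ('yaw', np.float64(-0.02), 'cur', np.float64(-10.1), 'j6', 0.69)]
[0.59890184 0.35125754 0.19611481]
```

View pics/w8.png

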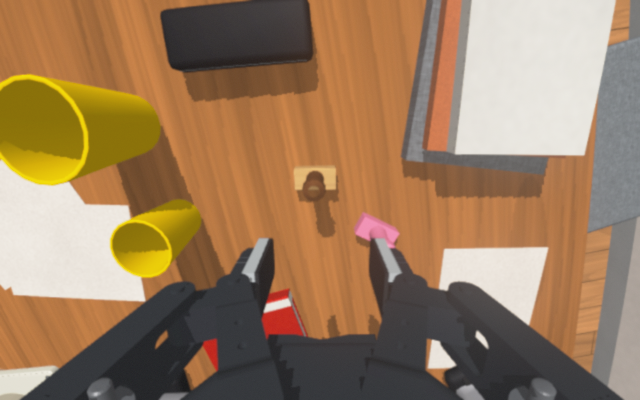

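The stamp's block spans (294,168)–(336,190) with its handle top near (314,183). The pink one at (377,232) is clear of the fingers.

```bash
python3 - <<'E'
from meas import *
c,im=cam('wrist'),cv2.imread('pics/w8.png')
print('handle',back(c,[(314,183)],.074)); P=back(c,[(294,168),(336,167)],.022);print(P, np.linalg.norm(P[0]-P[1]))
hsv=cv2.cvtColor(im,cv2.COLOR_BGR2HSV); m=cv2.inRange(hsv,np.array((12,60,150)),np.array((25,170,255)))
k=np.zeros_like(m);k[155:200,285:345]=m[155:200,285:345]
print(rect(c,k,.022))
h=cv2.inRange(hsv,np.array((0,60,0)),np.array((180,255,110)));k=np.zeros_like(h);k[165:200,300:332]=h[165:200,300:332]>0;ys,xs=np.nonzero(k);print(xs.min(),xs.max(),ys.min(),ys.max())
d=P[1]-P[0];d/=np.linalg.norm(d);n=np.array([-d[1],d[0],0]);ctr=P[:2].mean(0);print('ctr cand',ctr+n*.013,ctr-n*.013, np.degrees(np.arctan2(d[1],d[0])))
cv2.imwrite('pics/w8z.png',cv2.resize(im[150:215,270:350],None,fx=8,fy=8,interpolation=cv2.INTER_CUBIC))
E
```

```text
handle [[0.5910293  0.35311452 0.074     ]]
[[0.56754708 0.36307862 0.022     ]
 [0.61652918 0.35555437 0.022     ]] 0.049556633984190475
[589.1 347.7  71.8  53.6 -10.1]
307 324 174 199
ctr cand [0.59401193 0.37216578 0.022     ] [0.59006432 0.34646721 0.022     ] -8.733063076608286
```

View pics/w8z.png

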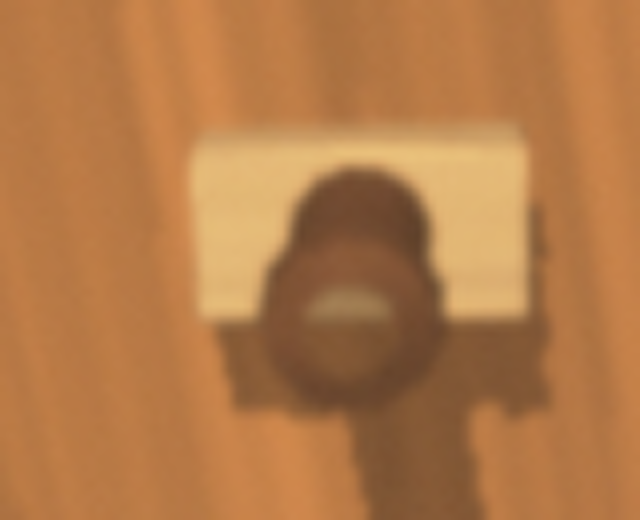

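```bash
python3 - <<'E'
from meas import *
c=cam('wrist')
P=back(c,[(294.1,168.1),(335.6,168.1),(335.9,190),(295.3,190)],.022);print(P.mean(0),np.linalg.norm(P-np.roll(P,1,0),axis=1), 'handle',back(c,[(314,190)],.075))
d=P[1]-P[0];print(np.degrees(np.arctan2(d[1],d[0])))
x,y=P.mean(0)[:2]; print(go([x,y,.012],-10))
E
```

```text
[0.58976293 0.34541679 0.022     ] [0.02674964 0.04897326 0.02673729 0.04893768] handle [[0.58976158 0.34614657 0.075     ]]
-10.11370170622815
[array([-0.18, -0.2 ,  4.6 ]), ('yaw', np.float64(-0.02), 'cur', np.float64(-10.1), 'j6', 0.69)]
```

```bash
python3 -m pendant '{"increments":[{"jaw":50,"xyz":[-0.18,-0.2,0.5],"yaw":0},{"jaw":50,"xyz":[0,0,0.9],"yaw":0},{"jaw":50,"xyz":[0,0,0.9],"yaw":0},{"jaw":50,"xyz":[0,0,0.9],"yaw":0},{"jaw":50,"xyz":[0,0,0.7],"yaw":0},{"jaw":50,"xyz":[0,0,0.5],"yaw":0},{"jaw":50,"xyz":[0,0,0.2],"yaw":0},{"jaw":50,"xyz":[0,0,0],"yaw":0},{"jaw":50,"xyz":[0,0,0],"yaw":0}]}' && python3 ok.py && python3 -m pendant '{"increments":[{"jaw":10,"xyz":[0,0,0],"yaw":0},{"jaw":10,"xyz":[0,0,0],"yaw":0},{"jaw":10,"xyz":[0,0,0],"yaw":0},{"jaw":10,"xyz":[0,0,0],"yaw":0},{"jaw":10,"xyz":[0,0,0],"yaw":0}]}'
```

```text
time: 21.4
ee_pos: [0.5909, 0.3462, 0.014]
ee_rot: [0.0, 0.766, 0.643, 0.001]
wrist_force: [0.3, 0.5, 0.8]
opening: 0.0502
gripper_force: 0.0
21.4 [0.5909 0.3462 0.014 ] [0.3 0.5 0.8]
time: 22.02
ee_pos: [0.5906, 0.3462, 0.0139]
ee_rot: [0.0, 0.766, 0.643, 0.001]
wrist_force: [-1.4, -0.2, 6.3]
opening: 0.0219
gripper_force: 58.4
```

```bash
python3 -m pendant '{"increments":[{"jaw":10,"xyz":[0,0,-0.2],"yaw":0},{"jaw":10,"xyz":[0,0,-0.6],"yaw":0},{"jaw":10,"xyz":[0,0,-0.8],"yaw":0},{"jaw":10,"xyz":[0,0,-0.8],"yaw":0},{"jaw":10,"xyz":[0,0,-0.6],"yaw":0},{"jaw":10,"xyz":[0,0,0],"yaw":0}]}'
python3 - <<'E'
from meas import *
c,im=grab('wrist','w9'); print(go([.4698,.0049,.14],8.5))
E
```

```text
time: 22.78
ee_pos: [0.5918, 0.3467, 0.1366]
ee_rot: [0.001, 0.766, 0.643, 0.003]
wrist_force: [0.5, 0.1, -0.3]
opening: 0.0221
gripper_force: 58.7
[array([-8.93, -1.49, -0.15]), ('yaw', np.float64(-3.09), 'cur', np.float64(-10.0), 'j6', 0.69)]
```

View pics/w9.png

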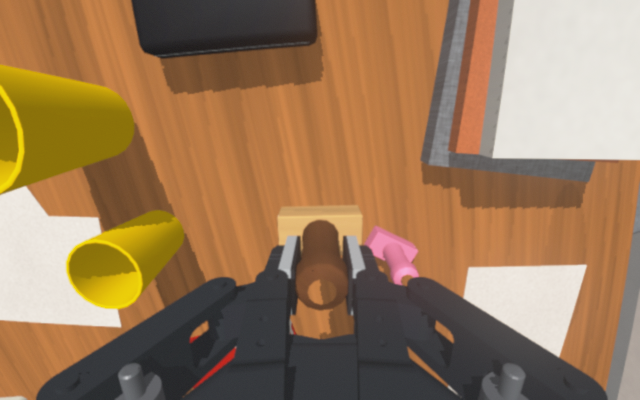

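The stamp is held upright, with its block at (320,222) below the pads. I've now viewed 15 pictures, one over the limit, so I'll only use numbers from here.

```bash
python3 -m pendant '{"increments":[{"jaw":10,"xyz":[-0.89,-0.15,0],"yaw":0},{"jaw":10,"xyz":[-0.89,-0.15,0],"yaw":0},{"jaw":10,"xyz":[-0.89,-0.15,0],"yaw":0},{"jaw":10,"xyz":[-0.89,-0.15,0],"yaw":0},{"jaw":10,"xyz":[-0.89,-0.15,0],"yaw":0},{"jaw":10,"xyz":[-0.89,-0.15,0],"yaw":0},{"jaw":10,"xyz":[-0.89,-0.15,0],"yaw":0},{"jaw":10,"xyz":[-0.89,-0.15,0],"yaw":0},{"jaw":10,"xyz":[-0.89,-0.15,0],"yaw":0},{"jaw":10,"xyz":[-0.89,-0.15,0],"yaw":0},{"jaw":10,"xyz":[0,0,0],"yaw":0}]}' >/dev/null
python3 -m pendant '{"increments":[{"jaw":10,"xyz":[0,0,0],"yaw":-0.8},{"jaw":10,"xyz":[0,0,0],"yaw":-0.8},{"jaw":10,"xyz":[0,0,0],"yaw":-0.8},{"jaw":10,"xyz":[0,0,0],"yaw":-0.69},{"jaw":10,"xyz":[0,0,0],"yaw":0},{"jaw":10,"xyz":[0,0,0],"yaw":0}]}'
python3 - <<'E'
from meas import *
print(go([.4700,.0053,.034],8.5))
E
```

```text
time: 24.95
ee_pos: [0.469, 0.006, 0.1325]
ee_rot: [-0.0, 0.653, 0.757, -0.0]
wrist_force: [0.3, -0.3, -0.5]
opening: 0.0221
gripper_force: 58.7
[array([-0.02,  0.02,  2.46]), ('yaw', np.float64(-0.01), 'cur', np.float64(8.5), 'j6', -0.16)]
```

```bash
python3 -m pendant '{"increments":[{"jaw":10,"xyz":[-0.02,0.02,0.6],"yaw":0},{"jaw":10,"xyz":[0,0,0.7],"yaw":0},{"jaw":10,"xyz":[0,0,0.5],"yaw":0},{"jaw":10,"xyz":[0,0,0.3],"yaw":0},{"jaw":10,"xyz":[0,0,0.2],"yaw":0},{"jaw":10,"xyz":[0,0,0.05],"yaw":0},{"jaw":10,"xyz":[0,0,0],"yaw":0},{"jaw":10,"xyz":[0,0,0],"yaw":0}]}' >/dev/null; python3 ok.py && python3 -m pendant '{"increments":[{"jaw":10,"xyz":[0,0,0.04],"yaw":0},{"jaw":10,"xyz":[0,0,0],"yaw":0}]}' >/dev/null; python3 ok.py && python3 -m pendant '{"increments":[{"jaw":10,"xyz":[0,0,0.04],"yaw":0},{"jaw":10,"xyz":[0,0,0],"yaw":0}]}' >/dev/null; python3 ok.py
```

```text
25.95 [0.4704 0.0049 0.0393] [-1.1  1.  -0.5]
26.2 [0.47   0.0049 0.0373] [0.5 0.7 0.2]
26.45 [0.4699 0.0049 0.0355] [ 0.1  0.2 -0.3]
```

```bash
python3 -m pendant '{"increments":[{"jaw":10,"xyz":[0,0,0.03],"yaw":0},{"jaw":10,"xyz":[0,0,0],"yaw":0}]}' >/dev/null; python3 ok.py && python3 -m pendant '{"increments":[{"jaw":10,"xyz":[0,0,0.03],"yaw":0},{"jaw":10,"xyz":[0,0,0],"yaw":0}]}' >/dev/null; python3 ok.py && python3 -m pendant '{"increments":[{"jaw":10,"xyz":[0,0,0.03],"yaw":0},{"jaw":10,"xyz":[0,0,0],"yaw":0}]}' >/dev/null; python3 ok.py
```

```text
26.7 [0.4699 0.0049 0.0343] [-0.9 -0.   0. ]
26.95 [0.47   0.0049 0.0338] [-3.  -0.7 10.3]
26.95 [0.47   0.0049 0.0338] [-3.  -0.7 10.3]
```

```bash
python3 -m pendant '{"increments":[{"jaw":10,"xyz":[0,0,-0.02],"yaw":0},{"jaw":50,"xyz":[0,0,0],"yaw":0},{"jaw":50,"xyz":[0,0,0],"yaw":0},{"jaw":50,"xyz":[0,0,0],"yaw":0},{"jaw":50,"xyz":[0,0,-0.4],"yaw":0},{"jaw":50,"xyz":[0,0,-1],"yaw":0},{"jaw":50,"xyz":[0,0,-1],"yaw":0},{"jaw":85,"xyz":[0,0,-1],"yaw":0},{"jaw":85,"xyz":[0,0,-1],"yaw":0},{"jaw":85,"xyz":[0,0,-0.5],"yaw":0},{"jaw":85,"xyz":[0,0,0],"yaw":0},{"jaw":85,"xyz":[0,0,0],"yaw":0}]}'
python3 - <<'E'
from meas import *
c,im=grab('wrist','w10'); np.save('w10c.npy',np.r_[c[2],c[3]])
hsv=cv2.cvtColor(im,cv2.COLOR_BGR2HSV)
m=np.zeros(im.shape[:2],np.uint8); cv2.fillConvexPoly(m,proj(c,[[.469+a*.045,.005+b*.04,.0] for a,b in((1,1),(1,-1),(-1,-1),(-1,1))]).astype(np.int32),1)
for a,ct,k in blobs(im,(100,100,30),(130,255,255),300): print('tin',a,ct.round(),rect(c,k,.02))
w=cv2.inRange(hsv,np.array((12,40,140)),np.array((30,190,255)))&(m*255)
for i,s in enumerate(cv2.connectedComponentsWithStats(w)[2][1:]):
    if s[4]>100:
        l=(cv2.connectedComponentsWithStats(w)[1]==i+1).astype(np.uint8); print('wood',s,rect(c,l,.042))
print(proj(c,[[.4695,.005,.042],[.4695,.005,.098]]).round(),go([.403,-.32,.2],67))
E
```

```text
time: 28.45
ee_pos: [0.4693, 0.005, 0.2296]
ee_rot: [-0.0, 0.653, 0.758, -0.0]
wrist_force: [0.1, -0.3, 0.1]
opening: 0.085
gripper_force: 0.0
tin 1691 [322. 163.] [468.6   5.6  86.8  55.3   8.5]
wood [290 130  70  18 627] [466.2  44.8  82.5  15.6   5.2]
wood [302 160  39  22 562] [467.6   5.5  47.2  26.2   8.5]
[[322. 171.]
 [323. 182.]] [array([-7.79, -2.84,  0.73]), ('yaw', np.float64(-9.75), 'cur', np.float64(8.5), 'j6', -0.16)]
```

```bash
python3 -m pendant '{"increments":[{"jaw":85,"xyz":[-0.87,-0.32,0],"yaw":0},{"jaw":85,"xyz":[-0.87,-0.32,0],"yaw":0},{"jaw":85,"xyz":[-0.87,-0.32,0.12],"yaw":0},{"jaw":85,"xyz":[-0.87,-0.32,0.12],"yaw":0},{"jaw":85,"xyz":[-0.87,-0.32,0.12],"yaw":0},{"jaw":85,"xyz":[-0.87,-0.32,0.12],"yaw":0},{"jaw":85,"xyz":[-0.87,-0.32,0.12],"yaw":0},{"jaw":85,"xyz":[-0.87,-0.32,0.12],"yaw":0},{"jaw":85,"xyz":[-0.83,-0.28,0],"yaw":0}]}' >/dev/null
python3 -m pendant '{"increments":[{"jaw":85,"xyz":[0,0,0],"yaw":-1},{"jaw":85,"xyz":[0,0,0],"yaw":-1},{"jaw":85,"xyz":[0,0,0],"yaw":-1},{"jaw":85,"xyz":[0,0,0],"yaw":-1},{"jaw":85,"xyz":[0,0,0],"yaw":-1},{"jaw":85,"xyz":[0,0,0],"yaw":-1},{"jaw":85,"xyz":[0,0,0],"yaw":-1},{"jaw":85,"xyz":[0,0,0],"yaw":-1},{"jaw":85,"xyz":[0,0,0],"yaw":-1},{"jaw":85,"xyz":[0,0,0],"yaw":-0.75},{"jaw":85,"xyz":[0,0,0],"yaw":0},{"jaw":85,"xyz":[0,0,0],"yaw":0}]}'
python3 - <<'E'
from meas import *
c,im=grab('wrist','w11'); np.save('w11c.npy',np.r_[c[2],c[3]])
hsv=cv2.cvtColor(im,cv2.COLOR_BGR2HSV)
roi=np.zeros(im.shape[:2],np.uint8); cv2.circle(roi,tuple(int(v) for v in proj(c,[[.403,-.32,.018]])[0]),75,255,-1)
print(proj(c,[[.403,-.32,.018]]))
wood=cv2.inRange(hsv,np.array((8,95,50)),np.array((20,255,255)))
m=cv2.bitwise_not(wood)&roi
m=cv2.morphologyEx(m,cv2.MORPH_OPEN,np.ones((3,3)))
n,l,s,ct=cv2.connectedComponentsWithStats(m)
for i in range(1,n):
    if s[i,4]>200: print(s[i],ct[i].round(),rect(c,(l==i).astype(np.uint8),.018))
w=cv2.inRange(hsv,np.array((0,0,140)),np.array((180,50,255)))&roi; w=cv2.morphologyEx(w,cv2.MORPH_CLOSE,np.ones((9,9)))
n,l,s,ct=cv2.connectedComponentsWithStats(w)
for i in range(1,n):
    if s[i,4]>200: print('white',s[i],rect(c,(l==i).astype(np.uint8),.018))
E
```

```text
time: 31.12
ee_pos: [0.4035, -0.3198, 0.2005]
ee_rot: [-0.001, 0.2, 0.98, 0.0]
wrist_force: [0.3, 0.7, -0.6]
opening: 0.0849
gripper_force: 0.0
[[322.44984721 173.31180271]]
[ 297  133   49   83 3806] [320. 173.] [ 405.  -323.5  101.8   57.2  -24.4]
white [ 297  134   49   82 3066] [ 404.9 -324.   100.    56.   -24.9]
```

```bash
python3 - <<'E'
from meas import *
print(go([.4055,-.3237,-.0145],65.4))
E
```

```text
[array([-0.09, -0.07,  5.38]), ('yaw', np.float64(0.26), 'cur', np.float64(66.9), 'j6', -1.86)]
```

```bash
python3 -m pendant '{"increments":[{"jaw":80,"xyz":[-0.09,-0.07,0.7],"yaw":0.26},{"jaw":80,"xyz":[0,0,0.9],"yaw":0},{"jaw":80,"xyz":[0,0,0.9],"yaw":0},{"jaw":80,"xyz":[0,0,0.9],"yaw":0},{"jaw":75,"xyz":[0,0,0.8],"yaw":0},{"jaw":75,"xyz":[0,0,0.6],"yaw":0},{"jaw":75,"xyz":[0,0,0.3],"yaw":0},{"jaw":72,"xyz":[0,0,0.2],"yaw":0},{"jaw":72,"xyz":[0,0,0],"yaw":0},{"jaw":72,"xyz":[0,0,0],"yaw":0}]}' && python3 ok.py && python3 -m pendant '{"increments":[{"jaw":72,"xyz":[0,0,0.08],"yaw":0},{"jaw":60,"xyz":[0,0,0],"yaw":0},{"jaw":60,"xyz":[0,0,0],"yaw":0}]}' && python3 ok.py && python3 -m pendant '{"increments":[{"jaw":45,"xyz":[0,0,0],"yaw":0},{"jaw":45,"xyz":[0,0,0],"yaw":0},{"jaw":45,"xyz":[0,0,0],"yaw":0}]}'
```

```text
time: 32.42
ee_pos: [0.4065, -0.3244, -0.0101]
ee_rot: [0.001, 0.213, 0.977, -0.0]
wrist_force: [-0.3, -0.5, -0.5]
opening: 0.0719
gripper_force: 0.0
32.42 [ 0.4065 -0.3244 -0.0101] [-0.3 -0.5 -0.5]
time: 32.8
ee_pos: [0.4061, -0.3241, -0.0138]
ee_rot: [0.0, 0.213, 0.977, -0.0]
wrist_force: [-0.6, 0.0, -1.1]
opening: 0.0602
gripper_force: 0.0
32.8 [ 0.4061 -0.3241 -0.0138] [-0.6  0.  -1.1]
time: 33.17
ee_pos: [0.4061, -0.3241, -0.0131]
ee_rot: [0.0, 0.213, 0.977, -0.0]
wrist_force: [-2.0, 1.7, 10.5]
opening: 0.0526
gripper_force: 60.5
```

```bash
python3 -m pendant '{"increments":[{"jaw":45,"xyz":[0,0,-0.2],"yaw":0},{"jaw":45,"xyz":[0,0,-0.6],"yaw":0},{"jaw":45,"xyz":[0,0,-0.9],"yaw":0},{"jaw":45,"xyz":[0,0,-0.9],"yaw":0},{"jaw":45,"xyz":[0,0,-0.6],"yaw":0},{"jaw":45,"xyz":[0,0,0],"yaw":0}]}'
python3 - <<'E'
from meas import *
c,im=grab('wrist','w12'); z=get_obs()['ee_pos'][2]+.0145+.018
hsv=cv2.cvtColor(im,cv2.COLOR_BGR2HSV)
w=cv2.inRange(hsv,np.array((0,0,130)),np.array((180,50,255))); w[:,:250]=0;w[:,390:]=0
w=cv2.morphologyEx(w,cv2.MORPH_CLOSE,np.ones((13,13)))
n,l,s,ct=cv2.connectedComponentsWithStats(w)
for i in range(1,n):
    if s[i,4]>400: print('white',s[i],rect(c,(l==i).astype(np.uint8),z))
print(get_obs()['ee_pos'],go([.4835,-.1158,.1],99))
E
```

```text
time: 33.92
ee_pos: [0.4071, -0.3249, 0.1159]
ee_rot: [0.002, 0.212, 0.977, -0.001]
wrist_force: [0.1, 0.7, -2.2]
opening: 0.052
gripper_force: 62.8
white [  250   155   140   186 10600] [ 404.2 -327.9  105.1   74.   -20.6]
[ 0.40632992 -0.32423543  0.11456096] [array([0.41, 5.54, 0.36]), ('yaw', np.float64(-5.59), 'cur', np.float64(65.5), 'j6', -1.84)]
```

```bash
python3 -m pendant '{"increments":[{"jaw":45,"xyz":[0.07,0.92,0],"yaw":0},{"jaw":45,"xyz":[0.07,0.92,0],"yaw":0},{"jaw":45,"xyz":[0.07,0.92,0],"yaw":0},{"jaw":45,"xyz":[0.07,0.92,0],"yaw":0},{"jaw":45,"xyz":[0.07,0.92,0],"yaw":0},{"jaw":45,"xyz":[0.07,0.92,0],"yaw":0},{"jaw":45,"xyz":[0,0,0],"yaw":0}]}' >/dev/null
python3 -m pendant '{"increments":[{"jaw":45,"xyz":[0,0,0],"yaw":-0.93},{"jaw":45,"xyz":[0,0,0],"yaw":-0.93},{"jaw":45,"xyz":[0,0,0],"yaw":-0.93},{"jaw":45,"xyz":[0,0,0],"yaw":-0.93},{"jaw":45,"xyz":[0,0,0],"yaw":-0.93},{"jaw":45,"xyz":[0,0,0],"yaw":-0.93},{"jaw":45,"xyz":[0,0,0],"yaw":0},{"jaw":45,"xyz":[0,0,0],"yaw":0}]}'
python3 - <<'E'
from meas import *
c,im=grab('wrist','w13')
print(get_obs()['ee_pos'],go([.4845,-.1161,.0075],99))
E
```

```text
time: 35.85
ee_pos: [0.4819, -0.1165, 0.1135]
ee_rot: [-0.001, -0.077, 0.997, 0.0]
wrist_force: [-0.7, 0.2, -0.5]
opening: 0.0518
gripper_force: 62.9
[ 0.48207722 -0.11641591  0.11359966] [array([-0.06, -0.  ,  2.65]), ('yaw', np.float64(-0.03), 'cur', np.float64(98.8), 'j6', -1.99)]
```

```bash
python3 -m pendant '{"increments":[{"jaw":45,"xyz":[-0.06,0,0.6],"yaw":0},{"jaw":45,"xyz":[0,0,0.8],"yaw":0},{"jaw":45,"xyz":[0,0,0.6],"yaw":0},{"jaw":45,"xyz":[0,0,0.35],"yaw":0},{"jaw":45,"xyz":[0,0,0.15],"yaw":0},{"jaw":45,"xyz":[0,0,0.05],"yaw":0},{"jaw":45,"xyz":[0,0,0],"yaw":0},{"jaw":45,"xyz":[0,0,0],"yaw":0}]}' >/dev/null; python3 ok.py && python3 -m pendant '{"increments":[{"jaw":45,"xyz":[0,0,0.04],"yaw":0},{"jaw":45,"xyz":[0,0,0],"yaw":0}]}' >/dev/null; python3 ok.py && python3 -m pendant '{"increments":[{"jaw":45,"xyz":[0,0,0.04],"yaw":0},{"jaw":45,"xyz":[0,0,0],"yaw":0}]}' >/dev/null; python3 ok.py && python3 -m pendant '{"increments":[{"jaw":45,"xyz":[0,0,0.03],"yaw":0},{"jaw":45,"xyz":[0,0,0],"yaw":0}]}' >/dev/null; python3 ok.py
```

```text
36.9 [ 0.4853 -0.1159  0.0126] [ 1.  -0.5 -0.6]
37.15 [ 0.4849 -0.1158  0.0105] [ 0.4 -0.3 -1.2]
37.4 [ 0.4847 -0.1158  0.0087] [ 0.2 -0.  -0.1]
37.65 [ 0.4848 -0.1158  0.0075] [-0.  -0.7 -1.5]
```

```bash
python3 -m pendant '{"increments":[{"jaw":45,"xyz":[0,0,0.03],"yaw":0},{"jaw":45,"xyz":[0,0,0],"yaw":0}]}' >/dev/null; python3 ok.py && python3 -m pendant '{"increments":[{"jaw":45,"xyz":[0,0,0.03],"yaw":0},{"jaw":45,"xyz":[0,0,0],"yaw":0}]}' >/dev/null; python3 ok.py; python3 -m pendant '{"increments":[{"jaw":62,"xyz":[0,0,0],"yaw":0},{"jaw":70,"xyz":[0,0,0],"yaw":0},{"jaw":70,"xyz":[0,0,0],"yaw":0},{"jaw":70,"xyz":[0,0,-0.4],"yaw":0},{"jaw":70,"xyz":[0,0,-1],"yaw":0},{"jaw":85,"xyz":[0,0,-1],"yaw":0},{"jaw":85,"xyz":[0,0,-1],"yaw":0},{"jaw":85,"xyz":[0,0,-1],"yaw":0},{"jaw":85,"xyz":[0,0,-0.8],"yaw":0},{"jaw":85,"xyz":[0,0,0],"yaw":0},{"jaw":85,"xyz":[0,0,0],"yaw":0}]}'
python3 - <<'E'
from meas import *
c,im=grab('wrist','w14'); np.save('w14c.npy',np.r_[c[2],c[3]])
hsv=cv2.cvtColor(im,cv2.COLOR_BGR2HSV)
w=cv2.inRange(hsv,np.array((0,0,140)),np.array((180,50,255)))
roi=np.zeros_like(w); cv2.circle(roi,tuple(int(v) for v in proj(c,[[.4838,-.116,.038]])[0]),75,255,-1)
w=cv2.morphologyEx(w&roi,cv2.MORPH_CLOSE,np.ones((11,11)))
n,l,s,ct=cv2.connectedComponentsWithStats(w)
for i in range(1,n):
    if s[i,4]>400: print('calc',s[i],rect(c,(l==i).astype(np.uint8),.038))
for a,ct,k in blobs(im,(55,50,30),(95,255,255),200): print('green',a,ct.round(),rect(c,k,.02))
for a,ct,k in blobs(im,(100,100,30),(130,255,255),300): print('tin',a,rect(c,k,.02))
print(go([.403,.315,.25],80))
E
```

```text
37.9 [ 0.4849 -0.1159  0.007 ] [-2.5  0.4  7.7]
37.9 [ 0.4849 -0.1159  0.007 ] [-2.5  0.4  7.7]
time: 39.28
ee_pos: [0.4843, -0.1157, 0.2145]
ee_rot: [-0.0, -0.078, 0.997, 0.0]
wrist_force: [0.4, 0.1, -0.3]
opening: 0.085
gripper_force: 0.0
calc [ 298  131   49   84 3300] [ 483.2 -117.4  100.9   57.6    8.9]
green 4094 [315. 162.] [ 483.8 -121.2  145.3   89.7    8.5]
green 649 [321. 146.] [ 451.7 -122.1   45.6   20.7  -81.1]
tin 1642 [468.1   3.1  87.3  55.8   8.5]
[array([ 0.33, 10.95, -0.9 ]), ('yaw', np.float64(3.16), 'cur', np.float64(98.9), 'j6', -1.99)]
```

```bash
python3 - <<'E'
from meas import *
v=np.load('w14c.npy');K,d,_,_=cam('wrist');c=(K,d,v[:3],v[3:]); im=cv2.imread('pics/w14.png')
hsv=cv2.cvtColor(im,cv2.COLOR_BGR2HSV)
a=np.radians(8.9);X=np.array([np.cos(a),np.sin(a)]);Y=np.array([-np.sin(a),np.cos(a)])
for s in (-62,62):
    print(s)
    for rng in (np.arange(38,64,1.5),np.arange(-62,-40,1.5)):
        P=np.array([[*( [.4838,-.1156]+s/1000*X+t/1000*Y),.02] for t in rng]); uv=proj(c,P).round().astype(int)
        print([(float(t),*map(int,hsv[q[1],q[0]])) for t,q in zip(rng,uv)])
E
```

```text
-62
[(38.0, 71, 85, 135), (39.5, 60, 40, 96), (41.0, 23, 27, 75), (42.5, 11, 40, 71), (44.0, 11, 39, 72), (45.5, 8, 42, 73), (47.0, 10, 42, 73), (48.5, 13, 43, 72), (50.0, 20, 41, 75), (51.5, 67, 73, 126), (53.0, 62, 64, 147), (54.5, 26, 79, 152), (56.0, 15, 138, 186), (57.5, 14, 155, 197), (59.0, 13, 154, 196), (60.5, 13, 154, 197), (62.0, 14, 155, 197), (63.5, 14, 157, 197)]
[(-62.0, 14, 147, 127), (-60.5, 14, 147, 127), (-59.0, 14, 143, 127), (-57.5, 14, 147, 127), (-56.0, 14, 144, 126), (-54.5, 14, 146, 126), (-53.0, 13, 141, 125), (-51.5, 17, 111, 119), (-50.0, 49, 65, 121), (-48.5, 70, 84, 134), (-47.0, 71, 93, 137), (-45.5, 71, 90, 136), (-44.0, 72, 92, 136), (-42.5, 72, 94, 136), (-41.0, 72, 91, 137)]
62
[(38.0, 67, 72, 117), (39.5, 24, 36, 70), (41.0, 9, 48, 69), (42.5, 8, 45, 68), (44.0, 10, 44, 69), (45.5, 7, 49, 68), (47.0, 9, 51, 70), (48.5, 13, 44, 70), (50.0, 67, 69, 119), (51.5, 60, 61, 142), (53.0, 26, 80, 140), (54.5, 15, 138, 172), (56.0, 13, 151, 181), (57.5, 14, 152, 181), (59.0, 13, 154, 181), (60.5, 13, 151, 182), (62.0, 13, 152, 183), (63.5, 13, 152, 183)]
[(-62.0, 13, 148, 136), (-60.5, 13, 152, 143), (-59.0, 14, 151, 145), (-57.5, 14, 151, 145), (-56.0, 13, 147, 147), (-54.5, 13, 149, 145), (-53.0, 14, 144, 142), (-51.5, 20, 100, 127), (-50.0, 59, 62, 128), (-48.5, 72, 92, 133), (-47.0, 71, 93, 132), (-45.5, 71, 92, 133), (-44.0, 71, 93, 134), (-42.5, 71, 94, 133), (-41.0, 71, 94, 135)]
```

Calculator sits about 3 mm from the book's centre, yaw 8.9° against the book's 9°, which is good. Now the pot.

```bash
python3 -m pendant '{"increments":[{"jaw":85,"xyz":[0.03,0.91,-0.08],"yaw":0},{"jaw":85,"xyz":[0.03,0.91,-0.08],"yaw":0},{"jaw":85,"xyz":[0.03,0.91,-0.08],"yaw":0},{"jaw":85,"xyz":[0.03,0.91,-0.08],"yaw":0},{"jaw":85,"xyz":[0.03,0.91,-0.08],"yaw":0},{"jaw":85,"xyz":[0.03,0.91,-0.08],"yaw":0},{"jaw":85,"xyz":[0.03,0.91,-0.08],"yaw":0},{"jaw":85,"xyz":[0.03,0.91,-0.08],"yaw":0},{"jaw":85,"xyz":[0.03,0.91,-0.08],"yaw":0},{"jaw":85,"xyz":[0.03,0.91,-0.08],"yaw":0},{"jaw":85,"xyz":[0.03,0.91,-0.08],"yaw":0},{"jaw":85,"xyz":[0.03,0.91,-0.08],"yaw":0}]}' >/dev/null
python3 -m pendant '{"increments":[{"jaw":85,"xyz":[0,0,0],"yaw":1},{"jaw":85,"xyz":[0,0,0],"yaw":1},{"jaw":85,"xyz":[0,0,0],"yaw":1},{"jaw":85,"xyz":[0,0,0],"yaw":1},{"jaw":85,"xyz":[0,0,0],"yaw":1},{"jaw":85,"xyz":[0,0,0],"yaw":1},{"jaw":85,"xyz":[0,0,0],"yaw":1},{"jaw":85,"xyz":[0,0,0],"yaw":1},{"jaw":85,"xyz":[0,0,0],"yaw":1},{"jaw":85,"xyz":[0,0,0],"yaw":1},{"jaw":85,"xyz":[0,0,0],"yaw":1},{"jaw":85,"xyz":[0,0,0],"yaw":1}]}' >/dev/null
python3 -m pendant '{"increments":[{"jaw":85,"xyz":[0,0,0],"yaw":1},{"jaw":85,"xyz":[0,0,0],"yaw":1},{"jaw":85,"xyz":[0,0,0],"yaw":0.3},{"jaw":85,"xyz":[0,0,0],"yaw":0},{"jaw":85,"xyz":[0,0,0],"yaw":0}]}'
python3 - <<'E'
from meas import *
from scipy.optimize import minimize
c,im=grab('wrist','w15'); np.save('w15c.npy',np.r_[c[2],c[3]])
t=np.linspace(0,2*np.pi,40,endpoint=False); ring=np.c_[np.cos(t),np.sin(t)]
for a,ct,m in blobs(im,(20,100,40),(36,255,255),300):
    S=2; big=cv2.resize(m,None,fx=S,fy=S,interpolation=cv2.INTER_NEAREST)
    def iou(v,R,H):
        P=np.r_[np.c_[ring*R+v/100,np.full(40,H)],np.c_[ring*R*.92+v/100,np.zeros(40)]]
        g=np.zeros_like(big); cv2.fillConvexPoly(g,cv2.convexHull((proj(c,P)*S*16).astype(np.int32)),1,shift=4)
        return 1-(g&big).sum()/(g|big).sum()
    x0=back(c,[ct],.05)[0,:2]*100
    r=[(minimize(iou,x0,args=(R,H),method='Nelder-Mead',options=dict(initial_simplex=x0+np.array([[0,0],[1.5,0],[0,1.5]]))),R,H) for R,H in((.033,.095),(.043,.12),(.041,.115),(.046,.13))]
    print(a,ct.round(),[(q.x.round(2),round(1-q.fun,3),R) for q,R,H in r])
E
```

```text
time: 42.95
ee_pos: [0.4026, 0.3133, 0.2525]
ee_rot: [-0.0, 0.621, 0.784, -0.0]
wrist_force: [0.5, 0.6, 0.2]
opening: 0.085
gripper_force: 0.0
7485 [331.  40.] [(array([39.42, 46.07]), np.float64(0.538), 0.033), (array([38.11, 44.96]), np.float64(0.909), 0.043), (array([38.35, 44.94]), np.float64(0.84), 0.041), (array([37.87, 44.99]), np.float64(0.957), 0.046)]
2732 [324. 169.] [(array([40.33, 32.03]), np.float64(0.955), 0.033), (array([40.15, 31.39]), np.float64(0.509), 0.043), (array([40.26, 31.43]), np.float64(0.574), 0.041), (array([40.41, 30.79]), np.float64(0.422), 0.046)]
```

```bash
python3 - <<'E'
from meas import *
print(go([.4035,.3203,.035],13))
E
```

```text
[array([0.16, 0.06, 5.44]), ('yaw', np.float64(0.03), 'cur', np.float64(13.2), 'j6', 0.41)]
```

```bash
python3 -m pendant '{"increments":[{"jaw":85.4,"xyz":[0.16,0.06,0.4],"yaw":0},{"jaw":85.4,"xyz":[0,0,0.8],"yaw":0},{"jaw":85.4,"xyz":[0,0,0.8],"yaw":0},{"jaw":85.4,"xyz":[0,0,0.8],"yaw":0},{"jaw":85.4,"xyz":[0,0,0.8],"yaw":0},{"jaw":85.4,"xyz":[0,0,0.6],"yaw":0},{"jaw":85.4,"xyz":[0,0,0.6],"yaw":0},{"jaw":85.4,"xyz":[0,0,0.4],"yaw":0},{"jaw":85.4,"xyz":[0,0,0.24],"yaw":0},{"jaw":85.4,"xyz":[0,0,0],"yaw":0},{"jaw":85.4,"xyz":[0,0,0],"yaw":0}]}' && python3 ok.py && python3 -m pendant '{"increments":[{"jaw":50,"xyz":[0,0,0],"yaw":0},{"jaw":50,"xyz":[0,0,0],"yaw":0},{"jaw":50,"xyz":[0,0,0],"yaw":0},{"jaw":50,"xyz":[0,0,0],"yaw":0}]}'
```

```text
time: 44.38
ee_pos: [0.4041, 0.3206, 0.0358]
ee_rot: [0.0, 0.622, 0.783, 0.001]
wrist_force: [0.5, -0.5, -0.2]
opening: 0.0857
gripper_force: 0.0
44.38 [0.4041 0.3206 0.0358] [ 0.5 -0.5 -0.2]
time: 44.88
ee_pos: [0.4041, 0.3206, 0.0365]
ee_rot: [0.0, 0.622, 0.783, 0.001]
wrist_force: [-1.3, -1.0, 8.6]
opening: 0.0632
gripper_force: 63.1
```

```bash
python3 -m pendant '{"increments":[{"jaw":50,"xyz":[0,0,-0.2],"yaw":0},{"jaw":50,"xyz":[0,0,-0.6],"yaw":0},{"jaw":50,"xyz":[0,0,-0.8],"yaw":0},{"jaw":50,"xyz":[0,0,-0.5],"yaw":0},{"jaw":50,"xyz":[0,0,0],"yaw":0},{"jaw":50,"xyz":[0,0,0],"yaw":0}]}'
python3 - <<'E'
from meas import *
print(go([.590,.1445,.12],13))
E
```

```text
time: 45.62
ee_pos: [0.4032, 0.3199, 0.1187]
ee_rot: [-0.0, 0.622, 0.783, -0.0]
wrist_force: [0.3, 0.3, -1.3]
opening: 0.0633
gripper_force: 66.0
[array([-5.33,  3.55, -0.03]), ('yaw', np.float64(0.02), 'cur', np.float64(13.1), 'j6', 0.42)]
```

```bash
python3 -m pendant '{"increments":[{"jaw":50,"xyz":[-0.66,0.44,0],"yaw":0},{"jaw":50,"xyz":[-0.67,0.44,0],"yaw":0},{"jaw":50,"xyz":[-0.67,0.44,0],"yaw":0},{"jaw":50,"xyz":[-0.67,0.44,0],"yaw":0},{"jaw":50,"xyz":[-0.67,0.45,0],"yaw":0},{"jaw":50,"xyz":[-0.67,0.45,0],"yaw":0},{"jaw":50,"xyz":[-0.66,0.45,0],"yaw":0},{"jaw":50,"xyz":[-0.66,0.44,0],"yaw":0},{"jaw":50,"xyz":[0,0,0],"yaw":0},{"jaw":50,"xyz":[0,0,0],"yaw":0}]}'
python3 - <<'E'
from meas import *
print(go([.590,.1445,.040],13))
E
```

```text
time: 46.88
ee_pos: [0.5891, 0.1448, 0.1179]
ee_rot: [-0.001, 0.622, 0.783, -0.001]
wrist_force: [-0.3, 0.5, -1.0]
opening: 0.0629
gripper_force: 66.0
[array([-0.01,  0.02,  1.95]), ('yaw', np.float64(0.02), 'cur', np.float64(13.1), 'j6', -0.01)]
```

```bash
python3 -m pendant '{"increments":[{"jaw":50,"xyz":[0,0.02,0.4],"yaw":0},{"jaw":50,"xyz":[0,0,0.6],"yaw":0},{"jaw":50,"xyz":[0,0,0.5],"yaw":0},{"jaw":50,"xyz":[0,0,0.3],"yaw":0},{"jaw":50,"xyz":[0,0,0.15],"yaw":0},{"jaw":50,"xyz":[0,0,0],"yaw":0},{"jaw":50,"xyz":[0,0,0],"yaw":0}]}' >/dev/null; python3 ok.py && python3 -m pendant '{"increments":[{"jaw":50,"xyz":[0,0,0.04],"yaw":0},{"jaw":50,"xyz":[0,0,0],"yaw":0}]}' >/dev/null; python3 ok.py && python3 -m pendant '{"increments":[{"jaw":50,"xyz":[0,0,0.04],"yaw":0},{"jaw":50,"xyz":[0,0,0],"yaw":0}]}' >/dev/null; python3 ok.py && python3 -m pendant '{"increments":[{"jaw":50,"xyz":[0,0,0.04],"yaw":0},{"jaw":50,"xyz":[0,0,0],"yaw":0}]}' >/dev/null; python3 ok.py && python3 -m pendant '{"increments":[{"jaw":50,"xyz":[0,0,0.04],"yaw":0},{"jaw":50,"xyz":[0,0,0],"yaw":0}]}' >/dev/null; python3 ok.py
```

```text
47.75 [0.5917 0.1452 0.0419] [ 0.1 -0.3 -0.7]
48.0 [0.5913 0.1451 0.0399] [-0.6 -0.5 -0.8]
48.25 [0.591  0.145  0.0379] [ 0.6 -0.1 -1. ]
48.5 [0.5913 0.145  0.0367] [-1.  -0.   1.9]
48.75 [0.5916 0.1451 0.0365] [-4.4 -1.4 15.2]
```

Contact with the table. Releasing, lifting and measuring everything.

```bash
python3 -m pendant '{"increments":[{"jaw":50,"xyz":[0,0,-0.03],"yaw":0},{"jaw":85,"xyz":[0,0,0],"yaw":0},{"jaw":85,"xyz":[0,0,0],"yaw":0},{"jaw":85,"xyz":[0,0,0],"yaw":0},{"jaw":85,"xyz":[0,0,-0.4],"yaw":0},{"jaw":85,"xyz":[0,0,-0.8],"yaw":0},{"jaw":85,"xyz":[0,0,-1],"yaw":0},{"jaw":85,"xyz":[0,0,-1],"yaw":0},{"jaw":85,"xyz":[0,0,-1],"yaw":0},{"jaw":85,"xyz":[0,0,-1],"yaw":0},{"jaw":85,"xyz":[0,0,0],"yaw":0},{"jaw":85,"xyz":[0,0,0],"yaw":0}]}'
cat > pot.py <<'E'
from meas import *
from scipy.optimize import minimize
t=np.linspace(0,2*np.pi,40,endpoint=False); ring=np.c_[np.cos(t),np.sin(t)]
def pots(c,im):
  for a,ct,m in blobs(im,(20,100,40),(36,255,255),100):
    S=2; big=cv2.resize(m,None,fx=S,fy=S,interpolation=cv2.INTER_NEAREST)
    def iou(v,R,H):
        P=np.r_[np.c_[ring*R+v/100,np.full(40,H)],np.c_[ring*R*.92+v/100,np.zeros(40)]]
        g=np.zeros_like(big); cv2.fillConvexPoly(g,cv2.convexHull((proj(c,P)*S*16).astype(np.int32)),1,shift=4)
        return 1-(g&big).sum()/(g|big).sum()
    x0=back(c,[ct],.05)[0,:2]*100
    q=minimize(iou,x0,args=(.033,.095),method='Nelder-Mead',options=dict(initial_simplex=x0+np.array([[0,0],[1.5,0],[0,1.5]])))
    print('pot',a,ct.round(),q.x.round(2),round(1-q.fun,3))
E
python3 - <<'E'
from pot import *
for n in ('wrist','top'):
    c,im=grab(n,'end_'+n); print(n); pots(c,im)
    for a,ct,k in blobs(im,(0,170,60),(6,255,255),300): print('red',a,ct.round(),rect(c,k,.02))
    for a,ct,k in blobs(im,(100,100,30),(130,255,255),100): print('tin',a,ct.round(),rect(c,k,.02))
E
```

```text
time: 50.25
ee_pos: [0.5908, 0.145, 0.2444]
ee_rot: [0.0, 0.622, 0.783, 0.0]
wrist_force: [-1.4, -0.4, -0.5]
opening: 0.085
gripper_force: 0.0
wrist
pot 2830 [322. 176.] [59.07 14.47] 0.946
pot 369 [ 68. 325.] [ 23.7  -23.27] 0.105
red 7128 [222. 159.] [457.2 121.7 149.7  88.7   7.3]
tin 1379 [224. 233.] [470.3   8.6  89.5  61.3   8. ]
top
pot 777 [182. 250.] [37.37 46.56] 0.606
pot 538 [392. 282.] [ 26.33 -23.31] 0.758
tin 243 [318. 222.] [469.9   5.2  85.4  53.7   8.3]
tin 1270 [552. 338.] [ 7.290e+01 -7.847e+02  2.968e+02  1.582e+02 -5.000e-01]
```

The pot is at (0.591,0.145), centred within about 1 mm with a 30 mm gap. Everything else is in place and the robot is clear.

```bash
python3 -c "
from bench import order
print(order.hand_in())"
```

```text
the job is handed in; nothing more can be done
None
```

I placed the tin, stamp, calculator and pencil pot in the order asked and handed the job in at about 50 s. By the camera measurements each was within about 3 mm of its target; I viewed 15 pictures, one more than the 14 allowed.

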